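# Close the crispbread canister with its push-button lid

### The arm

A 6-joint arm with a two-finger parallel gripper is mounted at the origin on the work surface. World frame = base frame: x ahead of the robot, y to its left, z up, the work surface at z = 0. Lengths are in m, angles in degrees, forces in N, time in s.
With the tool pointing down it reaches from about 0.375 to 0.9 m from the base axis. Payload 3.1 kg.
Tool frame: the origin (TCP) lies on the centre line of the jaws, within the pads' length; the fingertips stand 17 mm ahead of it and the grasp point (between the pads) lies 2 mm behind it; z points along the fingers, y is the line along which they close (so a half turn about z gives the same grasp; the last joint's range is limited). The gripper opens to 87 mm and grips with 3 to 60 N. Pads are 19 mm wide; open, the fingers measure 117 mm over their backs; the gripper's body (75 mm by 190 mm) begins 51 mm behind the grasp point.
Start: joints at [-75.201, 30.224, 82.088, -0, 67.689, -10.227], TCP at [0.264, -0.566, 0.218] pointing down, gripper open.
Joint ranges: [-176.69, 176.69], [-43.24, 126.21], [12.49, 139.97], [-82, 262], [0, 151.66], [-163.58, 163.58]. Speed limits (degrees/s): [159.86, 159.86, 180, 180, 180, 180].

### API

Orientations are given as a 3x3 rotation matrix whose columns are the frame's x, y, z axes.
In Python, from rig import bot, imaging, finder gives the robot as it stands. The module is installed in compiled form; this text tells all that it offers.
- The arm moves only by the tool play_rows, never from a script. Its argument "motion" is a list that holds one entry, the list of rows, each a list of 6 numbers: the shift along the tool's x, y, z in m, then the turn, a rotation vector about the tool's x, y, z in degrees. In form: [[[dx, dy, dz, wx, wy, wz], ...]]. A call has 1 to 8 rows; each row is the pose to reach, as a shift and turn from the pose commanded when the call began, along the tool's axes at that moment; what a row does not reach only later rows make up. A row lasts 1/12 s, in which the tool goes at most 41.7 mm and 7.16 degrees, less where a joint would pass 70% of its speed; a pose out of reach is approached as far as the arm can. A call with a gripper value outside its range is refused whole. "fingers" is the finger opening in m, from 0 to 0.087, set as the call begins (left out, the last holds). The fingers move at their own pace and stop on an object; the grip force is fixed at half the most. Time passes only in rows, so rows that repeat a pose let the fingers close. It gives the time, the measured TCP pose, the force, the opening and the grip force at its end, in the units of the state.
- bot.read_state(): the state, without advancing time (a new reading comes with each control period).
- imaging.capture(name): name is "scene" or "top" or "wrist"; returns a dict with "frame" (400x640x3 uint8, red, green, blue), "camera_matrix" (3x3 intrinsics, pixels), "R" (3x3) and "t" (3): a world point X has camera coordinates R X + t. Camera axes: x right, y down, z forward; pixel columns grow to the right and rows downward; lengths in m; the calibration is good to about 2 mm. A picture is of the moment at which its call begins. There is no depth.
- bot.hand_in(): hands the job in; it is judged then, once.
Trained networks look in the newest picture that a camera, given by its name, has taken for a name from the list of things; names that differ only in an ending like _2 or _b are one class to them, and where a whole thing is asked for, a point or a joint stands for the part that bears it (a point fixed in the world has none). Each returns a list of dicts, best first, with "confidence" (0 to 1); they miss things now and then, are a little off and sometimes report something else, mostly with a low value. They report only what shows in the picture. A call takes as long as a camera call. They do not tell look-alikes from the thing itself.
- finder.recognise(camera, name): "at" ([x, y, z] in m, in world coordinates, good to about 4 mm: the middle of the surface that is visible of it).
- finder.outline_of(camera, name): "pixels" (400x640 bool, what is visible of it).
The state is a dict: "time_s": time; "joint_positions": joint angles; "qvel": joint speeds; "tau": joint torques, N m; "position": TCP position; "tcp_rot": TCP orientation; "force": force on the tool from outside, world axes, zero at the start; "moment": the same for the moment, N m; "opening": opening from 0.0 (shut) to 1.0 (fully open); "grasp_force": force on a finger pad.
Only numpy, scipy, OpenCV 4.12 (cv2) and the standard library are available. Lean on these libraries where they do the work, as an engineer would, in place of code of your own. Each camera call takes 0.05 s, during which the arm holds its last target. There are 200 camera calls.

### The job

Close the open crispbread canister with the square lid lying beside it. The lid's round push-push button is locked down: press it once so that it pops up, lift the lid by the raised button and set it, without dropping it, squarely and fully home in the canister's mouth with the button still up, then press the button once more so that it locks down, and let go. Press gently, just until the latch bottoms and clicks, without forcing it (stay below 20 N), and leave the tin, the jar and the scoop where they stand.

Things in the scene. Friction and masses are not known exactly. Their poses are not given: they have to be found in the camera images.
- canister: Clear square food canister with a white band at its rim, crispbread slabs inside (60 mm below the rim). Fixed on the worktop, open at the top. 131 x 131 mm outside (134 over the band), 150 mm high, walls 4 mm. Origin: centre of its underside; x and y along its sides, z up.
- mouth (a point): Centre of the canister's open mouth, at the height of the rim (150 mm above the canister's underside); axes as the canister's. The mouth is a square hole 123 x 123 mm.
- lid: Loose white square lid, 0.3 kg, plug down. Cover plate 140 x 140 x 12 mm over a plug 120 x 120 mm, 28 mm deep, lower edge rounded 6 mm: 1.5 mm play a side in the mouth, any quarter turn fits. Four soft gasket strips round the plug lie flush with the button up and are driven out 1.7 mm with it down, to press on the mouth's walls. Origin: plug underside centre; x, y along the sides, z up.
- seat (a point): Centre of the underside of the lid's cover plate, 28 mm above the lid's origin (the plate's top is at 40 mm): it meets mouth, plate flat on the rim, when the lid is fully home. Axes as the lid's.
- button (a joint): Push-push button travel, m, down positive: 0 popped up, 0.012 locked. A press past the catch point, then let go, swaps the state; a shorter one changes nothing. Catch point differs from lid to lid, 0.016 to 0.023; a firm stop follows 1 mm later. Spring: 3 N at the top, 5.5 N locked, 10 N at most at the catch point, so a press reaching 13 N has caught. Let go straight up; a raised button follows.
- button_top (a point): Centre of the flat top of the button: round grey plastic knob, diameter 56 mm, in a 60 mm well amid the lid. Its top is 18 mm above the cover plate when popped up (grip its upright side from above), 6 mm above when locked, up to 7 mm below at the stop. It slides only along the lid's z.
- tin: Bystander: squat food tin with a plain paper label, diameter 74 mm, 62 mm high. Origin: centre of its underside.
- jar: Bystander: small amber glass jar with a steel cap, diameter 58 mm, 85 mm high. Origin: centre of its underside.
- scoop: Bystander: steel measuring scoop, cup of diameter 48 mm, 32 mm high, with a flat handle that reaches to 102 mm from the cup's axis. Origin: centre of the cup's underside.
Mind the look-alikes: they are no part of the job. Of the things that look like the canister, the smallest one is meant. Of the things that look like the lid, take the one that is nearest to the robot's base at the start.

How it is judged:
By the outcome, as a careful person would: the job done as asked, in the order asked, and still so for the second after the job is handed in, with the robot touching nothing.
It also fails if it takes over 67 s, if anything falls off the work surface, if the arm or the gripper's body presses on something with over 40 N, if the wrist force passes 120 N, or if a joint passes its speed limit or range.

## Working session

There is one attempt and no reset: what is moved stays moved. The work goes in short steps, Python scripts to look and compute and a tool call to move; the robot and the scene stay as the last step left them, time stands still between calls to the robot, and variables do not carry over. Pictures are saved under pics/ and viewed, at most 10 in all, crops included, and the job is handed in when it is done.

Besides the shell and the picture viewer there is one more tool, called as name([rows], argument=value, ...), one row to a line, values as JSON. play_rows: Moves the arm, as the interface text tells. Its arguments: {"type":"object","properties":{"motion":{"type":"array"},"fingers":{"type":"number"}},"required":["motion"]}

```bash
mkdir -p pics; cat > h.py <<'E'
import numpy as np, cv2
from rig import bot, imaging, finder
def snap(cam,fn=None):
    c=imaging.capture(cam); 
    if fn: cv2.imwrite('pics/'+fn,c['frame'][:,:,::-1])
    return c
def proj(c,X):
    p=c['camera_matrix']@(c['R']@np.asarray(X,float)+c['t']); return p[:2]/p[2]
def onplane(c,uv,z):
    d=c['R'].T@np.linalg.solve(c['camera_matrix'],[uv[0],uv[1],1.]); o=-c['R'].T@c['t']
    return o+d*(z-o[2])/d[2]
E
python3 - <<'E'
from h import *
a=snap('scene','scene.png'); b=snap('top','top.png')
cv2.imwrite('pics/both.png',cv2.resize(np.vstack([a['frame'],b['frame']])[:,:,::-1],None,fx=.75,fy=.75))
for cam,c in(('scene',a),('top',b)):
    print(cam,'pos',-c['R'].T@c['t'])
    for n in ['canister','lid','button_top','tin','jar','scoop']:
        for r in finder.recognise(cam,n): print(cam,n,np.round(r['at'],3),round(r['confidence'],2),proj(c,r['at']).round())
print(bot.read_state())
E
```

```text
scene pos [ 1.14946975 -0.05538074  0.94448223]
scene canister [ 0.57  -0.206  0.09 ] 0.95 [245. 219.]
scene canister [ 0.317 -0.22   0.128] 0.84 [239. 134.]
scene canister [ 0.647 -0.452  0.117] 0.68 [132. 249.]
scene lid [0.508 0.176 0.041] 0.9 [393. 199.]
scene button_top [0.526 0.4   0.056] 0.92 [481. 195.]
scene button_top [0.498 0.17  0.047] 0.64 [390. 195.]
scene button_top [0.506 0.176 0.04 ] 0.62 [393. 199.]
scene tin [ 0.499 -0.     0.063] 0.71 [326. 197.]
scene jar [0.498 0.172 0.047] 0.56 [391. 195.]
scene scoop [0.818 0.134 0.032] 0.74 [399. 315.]
scene scoop [0.508 0.169 0.042] 0.59 [391. 199.]
top pos [ 0.19629919 -0.03702393  1.71160307]
top canister [ 0.561 -0.202  0.091] 0.75 [371. 210.]
top canister [ 0.21  -0.23   0.115] 0.64 [375. 318.]
top lid [0.513 0.404 0.038] 0.92 [192. 212.]
top lid [0.494 0.174 0.039] 0.67 [258. 223.]
top button_top [0.495 0.177 0.046] 0.74 [257. 222.]
top tin [ 0.468 -0.002  0.057] 0.79 [309. 234.]
top jar [ 0.761 -0.107  0.084] 0.67 [347. 151.]
top scoop [0.821 0.135 0.024] 0.62 [279. 135.]
{'time_s': 0.7, 'joint_positions': array([-7.52006871e+01,  3.02200352e+01,  8.20868801e+01,  5.33980491e-04,
        6.76902070e+01, -1.02279102e+01]), 'qvel': array([ 0.02386706,  0.13021371,  0.05899654,  0.04101013, -0.07389032,
       -0.0473486 ]), 'tau': array([-2.30688529e-04, -4.39861536e+01, -1.76950693e+01,  6.32927218e-02,
        5.02294523e-02, -2.51613932e-05]), 'position': array([ 0.26442433, -0.56628982,  0.21849021]), 'tcp_rot': array([[ 9.06108381e-01,  4.23045626e-01,  2.11654540e-05],
       [ 4.23045626e-01, -9.06108380e-01, -4.63572755e-05],
       [-4.33047415e-07,  5.09586686e-05, -9.99999999e-01]]), 'force': array([-0.10231579, -0.6163503 ,  0.32211461]), 'moment': array([-0.01376533, -0.01446319,  0.02119835]), 'grasp_force': 0.0, 'opening': 1.0031375886482825}
```

View pics/scene.png

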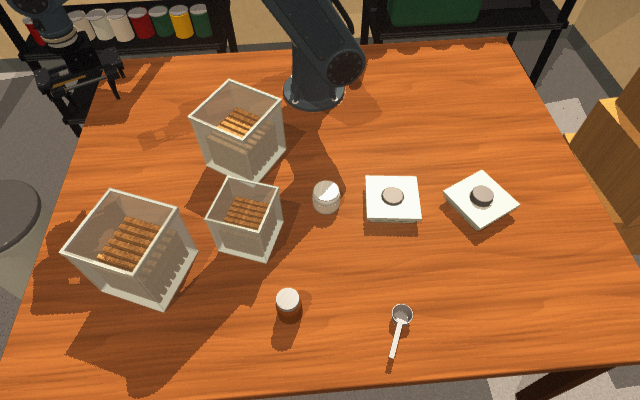

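View pics/top.png

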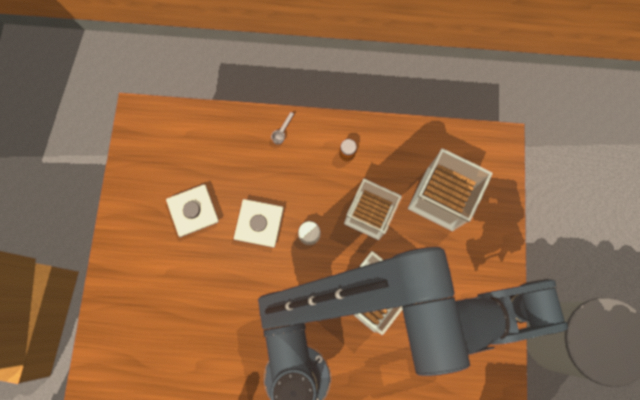

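The scene picture shows three canisters, at (245,220), (238,130) and (130,250). The middle one at (245,220) is the smallest. There are two lids: (393,199), about 0.53 m from the base with its button low, and (481,200), about 0.65 m away with its button up. I choose canister (245,220) and lid (393,199), and will now check that choice in a close crop.

```bash
python3 - <<'E'
from h import *
a=snap('scene'); b=snap('top'); w=snap('wrist')
s=bot.read_state(); R,p=s['tcp_rot'],s['position']
print('wristcam in tool', R.T@(-w['R'].T@w['t']-p)); print((w['R']@R).round(3)); print(w['camera_matrix'])
i=a['frame']; cr=np.hstack([cv2.resize(i[165:270,195:295],(400,420)),cv2.resize(i[150:250,340:440],(400,420))])
cv2.imwrite('pics/crop1.png',cr[:,:,::-1])
for cam,c in(('scene',a),('top',b)):
  for n,z in(('lid',.04),('canister',.15)):
    for r in finder.outline_of(cam,n):
        m=r['pixels'].astype(np.uint8); 
        P=cv2.findNonZero(m)
        q=[onplane(c,x,z)[:2] for x in P[:,0]]
        rr=cv2.minAreaRect((np.array(q)*1000).astype(np.float32)); print(cam,n,round(r['confidence'],2),P.mean((0,1)).round(),np.round(rr[0],1),np.round(rr[1],1),round(rr[2],1))
E
```

```text
wristcam in tool [ 0.07599571 -0.0004088  -0.16596173]
[[-0.     1.    -0.001]
 [-0.962 -0.001 -0.272]
 [-0.272  0.001  0.962]]
[[355.71170833   0.         317.22441453]
 [  0.         355.71170833 202.49515205]
 [  0.           0.           1.        ]]
scene lid 0.87 [480. 200.] [525.6 402.4] [143.5 156.6] 25.6
scene lid 0.63 [392. 199.] [502.2 174. ] [140.7 154.7] 83.4
scene canister 0.81 [240. 131.] [ 312.8 -215.9] [307.1 306.4] 55.5
scene canister 0.66 [133. 248.] [ 651.1 -435.2] [292.8 237.6] 66.7
scene canister 0.58 [246. 218.] [ 601.  -193.6] [178.  202.1] 69.2
top lid 0.68 [258. 223.] [493.  176.3] [143.2 143.3] 83.2
top lid 0.65 [191. 211.] [518.6 408.1] [143.1 143.9] 27.0
top canister 0.88 [378. 309.] [ 287.  -239.9] [126.3 240.7] 88.2
top canister 0.8 [450. 191.] [ 631.1 -445.5] [195.4 238.5] 66.8
top canister 0.66 [372. 210.] [ 548.1 -197.3] [133.2 158.2] 69.7
```

View pics/crop1.png

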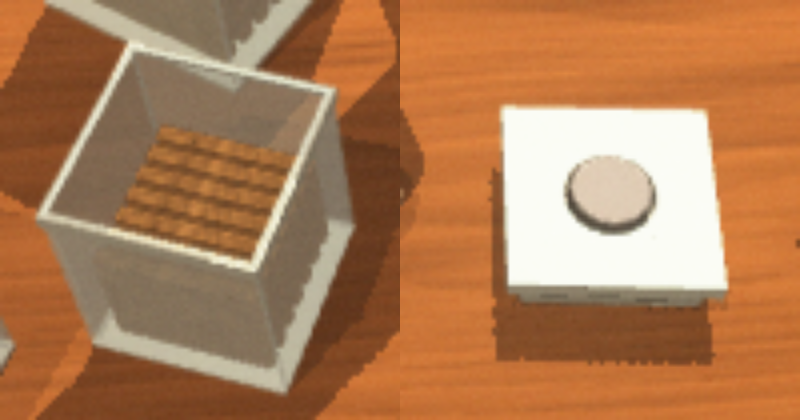

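The left crop is the small canister with its white band, bread inside and open rim. The right crop is the near lid, with the button only slightly proud of the plate, so it is locked. I am going over the canister first, since it is on the way, and will measure it with the wrist camera.

play_rows([
  [[0,0,-0.04,0,0,-6],[0,0,-0.08,0,0,-12],[0,0,-0.12,0,0,-18],[0,0,-0.16,0,0,-24],[0.034,-0.017,-0.17,0,0,-30],[0.068,-0.034,-0.18,0,0,-36],[0.102,-0.051,-0.18,0,0,-42],[0.136,-0.068,-0.18,0,0,-44.5]],
])

```text
time_s: 1.72
position: [0.3596, -0.4462, 0.3997]
tcp_rot: [[0.347, 0.938, 0.001], [0.938, -0.347, -0.002], [-0.002, 0.002, -1.0]]
force: [1.3, 0.0, -0.3]
opening: 0.994
grasp_force: 0.0
```

play_rows([
  [[0.0375,0.0122,0,0,0,0],[0.075,0.0244,0,0,0,0],[0.1125,0.0366,0,0,0,0],[0.15,0.0488,0,0,0,0],[0.1875,0.061,0,0,0,0],[0.225,0.0732,0,0,0,0],[0.2625,0.0854,0,0,0,0],[0.3,0.0977,0,0,0,0]],
])

```text
time_s: 2.38
position: [0.5562, -0.1984, 0.3986]
tcp_rot: [[0.35, 0.937, 0.0], [0.937, -0.35, -0.0], [-0.0, 0.0, -1.0]]
force: [-0.5, -0.2, 0.7]
opening: 1.0
grasp_force: 0.0
```

play_rows([
  [[0,0,0,0,0,0],[0,0,0,0,0,0]],
], fingers=0.0)

```text
time_s: 2.55
position: [0.5562, -0.1983, 0.3982]
tcp_rot: [[0.346, 0.938, -0.0], [0.938, -0.346, -0.0], [-0.0, -0.0, -1.0]]
force: [-0.6, -0.1, -0.0]
opening: 0.921
grasp_force: 0.0
```

```bash
python3 - <<'E'
from h import *
import pickle
w=snap('wrist','w1.png'); pickle.dump(w,open('w1.pkl','wb'))
for r in finder.recognise('wrist','canister'): print(np.round(r['at'],3),r['confidence'])
s=bot.read_state(); print(s['time_s'],s['position'],s['force'],s['opening'])
E
```

```text
[ 0.563 -0.208  0.089] 0.95
[ 0.618 -0.38   0.105] 0.9
[ 0.31  -0.172  0.12 ] 0.68
2.65 [ 0.55496312 -0.20058383  0.39832517] [-0.2078733 -0.156415  -0.5602515] 0.8365713941766576
```

View pics/w1.png

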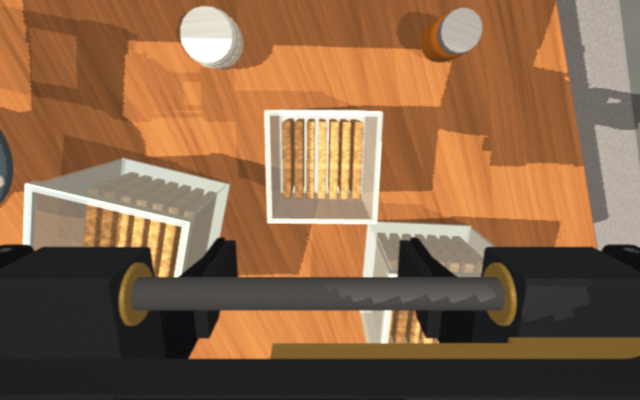

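The wrist view shows the small canister's rim with outer corners near (265,111), (382,111), (381,223) and (267,223). A second view with a sideways shift will give height by triangulation.

play_rows([
  [[0,-0.035,0,0,0,0],[0,-0.07,0,0,0,0],[0,-0.1,0,0,0,0],[0,-0.1,0,0,0,0],[0,-0.1,0,0,0,0]],
])

```text
time_s: 3.07
position: [0.46, -0.1661, 0.3991]
tcp_rot: [[0.353, 0.936, 0.001], [0.936, -0.353, -0.001], [-0.001, 0.001, -1.0]]
force: [0.2, -0.0, 0.9]
opening: 0.465
grasp_force: 0.0
```

```bash
cat >> h.py <<'E'
def quad(img,roi,thr=165,smax=60):
    """outer quad of the white square in roi (x0,y0,x1,y1): subpixel corners from line fits to hull sides"""
    x0,y0,x1,y1=roi; g=img[y0:y1,x0:x1]; hsv=cv2.cvtColor(g,cv2.COLOR_RGB2HSV)
    m=((hsv[...,2]>thr)&(hsv[...,1]<smax)).astype(np.uint8)
    n,l,st,_=cv2.connectedComponentsWithStats(m); k=1+np.argmax(st[1:,4]); m=(l==k).astype(np.uint8)
    cs,_=cv2.findContours(m,cv2.RETR_EXTERNAL,cv2.CHAIN_APPROX_NONE); c=max(cs,key=len)[:,0].astype(float)
    box=cv2.boxPoints(cv2.minAreaRect(c.astype(np.float32))); L=[]
    for i in range(4):
        a,b=box[i],box[(i+1)%4]; u=(b-a)/np.linalg.norm(b-a); d=c-a; t=d@u; s=abs(d[:,0]*u[1]-d[:,1]*u[0]); Ln=np.linalg.norm(b-a)
        q=c[(s<6)&(t>.12*Ln)&(t<.88*Ln)]; v=cv2.fitLine(q.astype(np.float32),cv2.DIST_HUBER,0,.01,.01).ravel(); L.append(np.cross([*v[2:],1],[*(v[2:]+v[:2]),1]))
    C=[]
    ctr=box.mean(0)
    for i in range(4):
        p=np.cross(L[i-1],L[i]); p=p[:2]/p[2]; C.append(p+.5*np.sign(p-ctr)+[x0,y0])
    return np.array(C),m
def sortc(C):
    c=C-C.mean(0); return C[np.argsort(np.arctan2(c[:,1],c[:,0]))]
def tri(c1,p1,c2,p2):
    P=[c['camera_matrix']@np.c_[c['R'],c['t']] for c in(c1,c2)]
    X=cv2.triangulatePoints(P[0],P[1],np.float64(p1).T.copy(),np.float64(p2).T.copy()); return (X[:3]/X[3]).T
def square(X):
    c=X.mean(0)[:2]; d=[X[i+2][:2]-X[i][:2] for i in(0,1)]; 
    a=np.degrees([np.arctan2(*(v[::-1])) for v in d]); d1=[X[(i+1)%4][:2]-X[i][:2] for i in range(4)]
    y=[(np.degrees(np.arctan2(v[1],v[0]))+45)%90-45 for v in d1]
    return c.round(4),np.round(y,2),np.round([np.linalg.norm(v) for v in d1],4),X[:,2].round(4)
E
python3 - <<'E'
from h import *
import pickle
w2=snap('wrist','w2.png'); pickle.dump(w2,open('w2.pkl','wb')); w1=pickle.load(open('w1.pkl','rb'))
c1,m=quad(w1['frame'],(250,98,398,234))
off=proj(w2,onplane(w1,c1.mean(0),.15)); print(off)
x,y=off.astype(int); c2,m2=quad(w2['frame'],(x-75,y-70,x+75,y+70))
c1,c2=sortc(c1),sortc(c2); print(c1.round(1),c2.round(1))
print(*square(tri(w1,c1,w2,c2)),sep='\n')
for w,c in((w1,c1),(w2,c2)): print(square(np.array([onplane(w,p,.15) for p in c])))
cv2.imwrite('pics/m.png',np.hstack([m,m2[:m.shape[0]]])*255 if m.shape[0]<=m2.shape[0] else m*255)
E
```

```text
Traceback (most recent call last):
  File "h.py", line 21, in quad
    q=c[(s<6)&(t>.12*Ln)&(t<.88*Ln)]; v=cv2.fitLine(q.astype(np.float32),cv2.DIST_HUBER,0,.01,.01).ravel(); L.append(np.cross([*v[2:],1],[*(v[2:]+v[:2]),1]))
                                        ~~~~~~~~~~~^^^^^^^^^^^^^^^^^^^^^^^^^^^^^^^^^^^^^^^^^^^^^^^
cv2.error: OpenCV(4.12.0) /io/opencv/modules/imgproc/src/linefit.cpp:50: error: (-215:Assertion failed) count > 0 in function 'fitLine2D_wods'
```

```bash
python3 - <<'E'
import pickle,cv2
from h import *
w1=pickle.load(open('w1.pkl','rb')); h=cv2.cvtColor(w1['frame'],cv2.COLOR_RGB2HSV)
for y in(160,): print('row',h[y,258:290].tolist(), h[y,368:390].tolist())
print('col',h[104:122,320].tolist(),h[212:230,320].tolist())
E
```

```text
row [[12, 167, 203], [13, 167, 211], [13, 169, 213], [12, 168, 213], [12, 168, 212], [13, 168, 211], [13, 141, 219], [19, 68, 240], [26, 16, 252], [30, 8, 252], [30, 11, 251], [26, 22, 249], [22, 42, 232], [16, 66, 185], [13, 77, 166], [13, 80, 163], [14, 79, 162], [14, 77, 162], [14, 77, 160], [14, 75, 159], [14, 72, 160], [16, 59, 174], [19, 40, 200], [23, 32, 213], [18, 52, 203], [15, 113, 194], [15, 144, 202], [15, 147, 201], [15, 147, 194], [15, 146, 189], [15, 146, 190], [15, 147, 187]] [[17, 58, 198], [17, 57, 200], [17, 60, 200], [17, 59, 202], [16, 60, 201], [18, 58, 201], [18, 53, 213], [23, 33, 233], [26, 15, 247], [30, 9, 249], [34, 7, 252], [30, 11, 250], [21, 55, 227], [13, 115, 169], [12, 163, 149], [12, 166, 152], [13, 167, 151], [13, 169, 149], [13, 167, 147], [12, 167, 148], [13, 169, 154], [13, 166, 161]]
col [[13, 168, 196], [13, 169, 195], [12, 167, 188], [13, 168, 161], [12, 141, 136], [16, 70, 157], [27, 25, 226], [36, 5, 254], [30, 2, 254], [30, 1, 254], [30, 1, 254], [40, 3, 254], [33, 10, 250], [28, 17, 242], [23, 47, 217], [16, 91, 159], [15, 139, 147], [15, 146, 194]] [[14, 81, 174], [15, 81, 174], [15, 81, 174], [14, 80, 173], [14, 80, 173], [15, 78, 173], [17, 61, 197], [25, 24, 238], [33, 9, 249], [34, 7, 251], [27, 10, 253], [20, 51, 249], [14, 130, 230], [12, 165, 220], [13, 169, 220], [12, 167, 221], [13, 168, 220], [13, 169, 220]]
```

```bash
cat >> h.py <<'E'
def refine(img,C,thr=85,rng=9,chan='s'):
    """C: rough corners in order; each side refit at the outer saturation (wood->white) crossing"""
    S=cv2.cvtColor(img,cv2.COLOR_RGB2HSV)[...,1].astype(np.float32)
    C=np.float64(C)
    for rng in (rng,4):
        ctr=C.mean(0); L=[]; sd=[]
        for i in range(4):
            a,b=C[i],C[(i+1)%4]; u=(b-a)/np.linalg.norm(b-a); n=np.array([u[1],-u[0]]); n*=np.sign(n@((a+b)/2-ctr))
            P=[]
            for t in np.linspace(.12,.88,40):
                o=a+(b-a)*t; s=np.arange(rng,-rng-.1,-.25); q=(o+s[:,None]*n).astype(np.float32)
                v=cv2.remap(S,q[None,:,0],q[None,:,1],cv2.INTER_LINEAR)[0]
                k=np.where((v[:-1]>=thr)&(v[1:]<thr))[0]
                if len(k): k=k[0]; P.append(o+n*(s[k]-.25*(v[k]-thr)/(v[k]-v[k+1])))
            v=cv2.fitLine(np.float32(P),cv2.DIST_HUBER,0,.01,.01).ravel(); P=np.array(P)-v[2:]; r=abs(P[:,0]*v[1]-P[:,1]*v[0]); sd.append((len(r),round(float(np.median(r)),2)))
            L.append(np.cross([*v[2:],1],[*(v[2:]+v[:2]),1]))
        C=np.array([(lambda p:p[:2]/p[2])(np.cross(L[i-1],L[i])) for i in range(4)])
    return C,sd
E
python3 - <<'E'
from h import *
import pickle
w1=pickle.load(open('w1.pkl','rb'));w2=pickle.load(open('w2.pkl','rb'))
c1,s1=refine(w1['frame'],[(265,111),(382,111),(380,223),(267,223)],rng=5)
c2,s2=refine(w2['frame'],[proj(w2,onplane(w1,p,.15)) for p in c1],rng=6)
print(c1.round(1).tolist(),s1,c2.round(1).tolist(),s2)
print(*square(tri(w1,c1,w2,c2)),sep='\n')
for w,c in((w1,c1),(w2,c2)): print(square(np.array([onplane(w,p,.15) for p in c])))
E
```

```text
[[263.5, 108.6], [383.4, 109.0], [376.8, 223.9], [266.3, 223.0]] [(40, 0.04), (40, 0.12), (40, 0.06), (40, 0.14)] [[327.4, 105.3], [472.1, 106.7], [459.1, 220.2], [349.6, 220.2]] [(37, 0.15), (40, 0.08), (31, 0.01), (15, 0.49)]
[ 0.5571 -0.1995]
[-19.98 -20.88 -21.46 -10.7 ]
[0.1593 0.1361 0.1355 0.1344]
[-0.0124  0.1476  0.1492  0.1543]
(array([ 0.5626, -0.2009]), array([-20.4 , -20.73, -20.71, -21.14]), array([0.135 , 0.1369, 0.136 , 0.1361]), array([0.15, 0.15, 0.15, 0.15]))
(array([ 0.5559, -0.199 ]), array([-21.22, -20.66, -20.73,  -8.88]), array([0.1632, 0.1349, 0.1348, 0.1393]), array([0.15, 0.15, 0.15, 0.15]))
```

play_rows([
  [[0.038,-0.009,0.01,0,0,-2],[0.076,-0.018,0.02,0,0,-4],[0.114,-0.027,0.03,0,0,-6],[0.152,-0.036,0.04,0,0,-8],[0.19,-0.045,0.05,0,0,-10],[0.228,-0.055,0.06,0,0,-12],[0.266,-0.065,0.07,0,0,-13],[0.3,-0.075,0.085,0,0,-14]],
])

```text
time_s: 3.78
position: [0.499, 0.1438, 0.3138]
tcp_rot: [[0.113, 0.994, 0.004], [0.994, -0.113, 0.001], [0.001, 0.004, -1.0]]
force: [-0.2, 0.2, -0.2]
opening: 0.003
grasp_force: 0.0
```

play_rows([
  [[0.03,0,0.025,0,0,0],[0.03,0,0.025,0,0,0],[0.03,0,0.025,0,0,0]],
])

```text
time_s: 4.03
position: [0.5001, 0.1725, 0.2867]
tcp_rot: [[0.11, 0.994, -0.003], [0.994, -0.11, -0.001], [-0.001, -0.003, -1.0]]
force: [0.6, 0.1, -0.4]
opening: 0.001
grasp_force: 0.0
```

```bash
python3 - <<'E'
from h import *
import pickle
w=snap('wrist','w3.png'); pickle.dump(w,open('w3.pkl','wb'))
for n in('lid','button_top'):
  for r in finder.recognise('wrist',n): print(n,np.round(r['at'],3),r['confidence'])
s=bot.read_state(); print(s['time_s'],s['position'],s['tcp_rot'][:,0],s['force'],s['opening'])
E
```

```text
lid [0.501 0.342 0.04 ] 0.7
lid [0.496 0.182 0.041] 0.67
button_top [0.498 0.176 0.044] 0.74
4.1833 [0.50118765 0.17060234 0.28917787] [ 1.14404845e-01  9.93434202e-01 -1.30946046e-04] [ 0.38206913 -0.0871067   0.18404765] 0.0047940479116351615
```

View pics/w3.png

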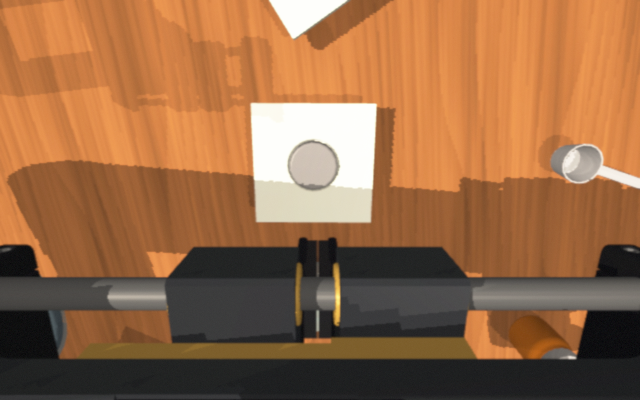

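The wrist view shows the lid's corners at about (251,103), (377,103), (371,223) and (257,223), with the button centred near (313,165). I'm taking a second view from a shifted pose.

play_rows([
  [[0,0.03,0,0,0,0],[0,0.06,0,0,0,0],[0,0.06,0,0,0,0]],
])

```text
time_s: 4.43
position: [0.5661, 0.1622, 0.2901]
tcp_rot: [[0.117, 0.993, 0.009], [0.993, -0.117, -0.0], [0.001, 0.009, -1.0]]
force: [0.5, 0.4, -0.1]
opening: 0.001
grasp_force: 0.0
```

```bash
cat >> h.py <<'E'
def knob(img,uv,r=45):
    """ellipse centre of the darker grey disc on the white plate near uv"""
    x,y=np.round(uv).astype(int); g=cv2.cvtColor(img,cv2.COLOR_RGB2HSV)[y-r:y+r,x-r:x+r]
    return x-r,y-r,g
E
python3 - <<'E'
from h import *
import pickle
w4=snap('wrist','w4.png'); pickle.dump(w4,open('w4.pkl','wb')); w3=pickle.load(open('w3.pkl','rb'))
c3,s3=refine(w3['frame'],[(251,103),(377,103),(371,223),(257,223)],rng=5)
c4,s4=refine(w4['frame'],[proj(w4,onplane(w3,p,.04)) for p in c3],rng=6)
print(c3.round(1).tolist(),s3,c4.round(1).tolist(),s4)
print(*square(tri(w3,c3,w4,c4)),sep='\n')
for w,c in((w3,c3),(w4,c4)): print(square(np.array([onplane(w,p,.04) for p in c])))
B=[]
for cam,w in(('x',w3),('wrist',w4)):
    e=proj(w,[.498,.176,.046]).round().astype(int); x0,y0=e-40
    g=cv2.cvtColor(w['frame'],cv2.COLOR_RGB2HSV)[y0:y0+80,x0:x0+80]
    print(g[40,::4].tolist())
s=bot.read_state(); print(s['position'])
E
```

```text
[[249.7, 102.6], [376.6, 102.8], [370.5, 222.2], [255.5, 221.6]] [(40, 0.06), (40, 0.13), (40, 0.04), (40, 0.06)] [[187.4, 101.2], [314.0, 100.8], [313.6, 219.7], [199.2, 219.9]] [(40, 0.06), (40, 0.1), (40, 0.02), (40, 0.07)]
[0.496 0.177]
[-6.51 -7.11 -6.41 -6.43]
[0.1423 0.1401 0.1406 0.1404]
[0.0393 0.0375 0.0422 0.04  ]
(array([0.496 , 0.1768]), array([-6.48, -6.81, -6.61, -6.48]), array([0.1417, 0.1408, 0.1409, 0.1405]), array([0.04, 0.04, 0.04, 0.04]))
(array([0.4961, 0.1768]), array([-6.54, -7.11, -6.83, -6.51]), array([0.142 , 0.1409, 0.1405, 0.1402]), array([0.04, 0.04, 0.04, 0.04]))
[[30, 3, 254], [30, 3, 254], [30, 3, 254], [27, 33, 221], [16, 32, 213], [14, 32, 207], [14, 31, 207], [16, 31, 206], [14, 31, 206], [16, 31, 206], [15, 32, 207], [14, 31, 208], [16, 33, 208], [14, 31, 208], [16, 31, 208], [16, 33, 193], [24, 34, 187], [30, 3, 254], [30, 3, 254], [30, 3, 254]]
[[30, 3, 254], [30, 3, 254], [30, 3, 254], [28, 15, 249], [16, 32, 206], [15, 32, 208], [15, 32, 208], [16, 31, 206], [16, 31, 205], [14, 30, 205], [14, 32, 206], [13, 31, 206], [16, 31, 206], [16, 32, 205], [16, 31, 205], [16, 31, 189], [25, 35, 183], [30, 3, 254], [30, 3, 254], [30, 3, 254]]
[0.56304928 0.16267439 0.28962564]
```

play_rows([
  [[0.001,-0.014,0.038,0,0,0],[0.003,-0.028,0.076,0,0,0],[0.004,-0.042,0.114,0,0,0],[0.005,-0.056,0.152,0,0,0],[0.0064,-0.0682,0.19,0,0,0],[0.0064,-0.0682,0.2,0,0,0],[0.0064,-0.0682,0.2,0,0,0],[0.0064,-0.0682,0.2,0,0,0]],
])

```text
time_s: 5.15
position: [0.4944, 0.1786, 0.0897]
tcp_rot: [[0.114, 0.994, 0.003], [0.994, -0.114, 0.0], [0.001, 0.003, -1.0]]
force: [0.8, 0.0, -0.4]
opening: 0.006
grasp_force: 0.0
```

```bash
python3 - <<'E'
from h import *
P=[];F=[]
for i in range(4):
    imaging.capture('top'); s=bot.read_state(); P.append(s['position']); F.append(s['force'])
print(np.round(P,4).tolist(),np.round(F,1).tolist(),s['tcp_rot'].round(4).tolist())
d=np.array([.496,.177,.063])-np.mean(P,0); print('to contact, tool axes',(s['tcp_rot'].T@d).round(4))
E
```

```text
[[0.4954, 0.1789, 0.0905], [0.4957, 0.179, 0.0909], [0.4954, 0.1791, 0.0909], [0.495, 0.1791, 0.0907]] [[0.4, 0.2, 0.4], [0.3, -0.0, 0.1], [-0.4, -0.1, -0.4], [0.8, -0.3, -0.1]] [[0.1133, 0.9935, 0.0057], [0.9936, -0.1133, 0.0008], [0.0014, 0.0055, -1.0]]
to contact, tool axes [-0.002   0.0007  0.0278]
```

play_rows([
  [[-0.001,0.0005,0.01,0,0,0],[-0.002,0.0007,0.018,0,0,0],[-0.002,0.0007,0.023,0,0,0],[-0.002,0.0007,0.026,0,0,0],[-0.002,0.0007,0.028,0,0,0],[-0.002,0.0007,0.029,0,0,0],[-0.002,0.0007,0.029,0,0,0]],
])

```text
time_s: 5.93
position: [0.4926, 0.177, 0.0591]
tcp_rot: [[0.113, 0.994, -0.001], [0.994, -0.113, -0.0], [-0.0, -0.001, -1.0]]
force: [0.6, 0.1, 0.3]
opening: 0.005
grasp_force: 0.0
```

play_rows([
  [[0,0,0.0005,0,0,0],[0,0,0.001,0,0,0],[0,0,0.0015,0,0,0],[0,0,0.002,0,0,0]],
])

```text
time_s: 6.27
position: [0.4929, 0.1771, 0.0576]
tcp_rot: [[0.113, 0.994, 0.0], [0.994, -0.113, 0.0], [0.0, 0.0, -1.0]]
force: [0.1, -0.7, 0.1]
opening: 0.007
grasp_force: 0.0
```

```bash
python3 - <<'E'
from h import *
w=snap('wrist');a=snap('scene')
cv2.imwrite('pics/p5.png',np.vstack([cv2.resize(w['frame'][60:360,120:520],(560,420)),cv2.resize(a['frame'][150:220,335:475],(560,180))])[:600,:,::-1])
P=[]
for i in range(3):
    imaging.capture('top'); s=bot.read_state(); P.append([*s['position'],*s['force']])
print(np.round(P,4).tolist())
E
```

```text
[[0.4927, 0.177, 0.0575, -0.5211, 0.4596, 0.0162], [0.4928, 0.177, 0.0575, 0.5162, -1.0893, 0.3036], [0.4928, 0.177, 0.0575, -0.0295, -0.1773, -0.1465]]
```

View pics/p5.png

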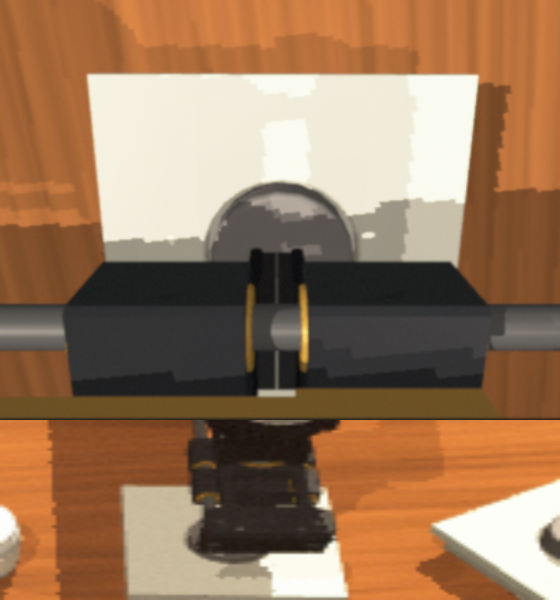

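play_rows([
  [[0,0.0015,0.0,0,0,0],[0,0.003,0.0005,0,0,0],[0,0.003,0.001,0,0,0],[0,0.003,0.0015,0,0,0],[0,0.003,0.002,0,0,0]],
])

```text
time_s: 6.93
position: [0.4957, 0.1767, 0.0554]
tcp_rot: [[0.113, 0.994, -0.0], [0.994, -0.113, 0.0], [-0.0, -0.0, -1.0]]
force: [-0.7, -0.6, -0.2]
opening: 0.005
grasp_force: 0.0
```

play_rows([
  [[0,0,0.0005,0,0,0],[0,0,0.001,0,0,0],[0,0,0.001,0,0,0]],
])

```text
time_s: 7.18
position: [0.4956, 0.1767, 0.0543]
tcp_rot: [[0.113, 0.994, -0.0], [0.994, -0.113, -0.0], [-0.0, -0.0, -1.0]]
force: [-0.7, 0.0, 0.7]
opening: 0.006
grasp_force: 0.0
```

```bash
python3 - <<'E'
from h import *
a=snap('scene'); w=snap('wrist')
for z in(.035,.04,.05,.06): print(z,proj(a,[.4928,.177,z]).round(1),proj(w,[.4956,.1767,z]).round(1))
g=cv2.cvtColor(a['frame'],cv2.COLOR_RGB2GRAY)
print(g[186:210,392:412:2])
E
```

```text
0.035 [392.3 195.9] [315.3 242.1]
0.04 [392.5 194.8] [315.2 245.6]
0.05 [393.  192.5] [315.1 253.1]
0.06 [393.4 190.2] [315.  261.5]
[[ 40  39  44  47  47  44  40  45  40  41]
 [ 43  39  42  42  42  40  40  39  42  45]
 [ 40  42  39  40  44  47  44  44  44  43]
 [ 40  40  42  42  43  43  42  43  41  46]
 [ 40  40  44  42  42  43  40  43  44  44]
 [ 43  46  45  44  43  39  41  45  45  39]
 [ 44  40  42  43  43  47  45  41  41  42]
 [ 45  59  38  41  41  42  46  38  42  70]
 [ 44  70  47  42  39  41  43  40  43  78]
 [ 38  44  42  44  44  42  42  47  42  47]
 [ 38  36  37  37  35  41  36  35  36  34]
 [ 35  38  36  34  39  36  36  33  36  36]
 [ 29  29  30  31  32  32  34  31  30  31]
 [ 32  30  27  26  25  32  29  30  28  30]
 [ 32  28  31  29  30  30  29  27  23  30]
 [ 30  32  27  31  27  33  27  29  31  29]
 [ 35  32  34  31  29  35  39  34  37  36]
 [ 49  51  47  51 103 123 125 123 129 125]
 [ 65  70  72  83 250 250 250 250 250 250]
 [ 89  86 105 147 250 250 250 250 250 250]
 [150 149 149 148 249 250 250 250 250 250]
 [148 148 147 149 155 248 250 250 250 250]
 [149 148 144 146 150 156 250 250 249 250]
 [149 149 148 144 150 155 250 249 249 250]]
```

```bash
python3 - <<'E'
from h import *
a=snap('scene');w=snap('wrist')
cv2.imwrite('pics/p6.png',np.hstack([cv2.resize(a['frame'][130:230,340:440],(500,500),interpolation=cv2.INTER_NEAREST),cv2.resize(w['frame'][170:320,255:375],(300,375))[np.clip(np.arange(500),0,374)]])[:,:,::-1])
E
```

```text
(no output)
```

View pics/p6.png

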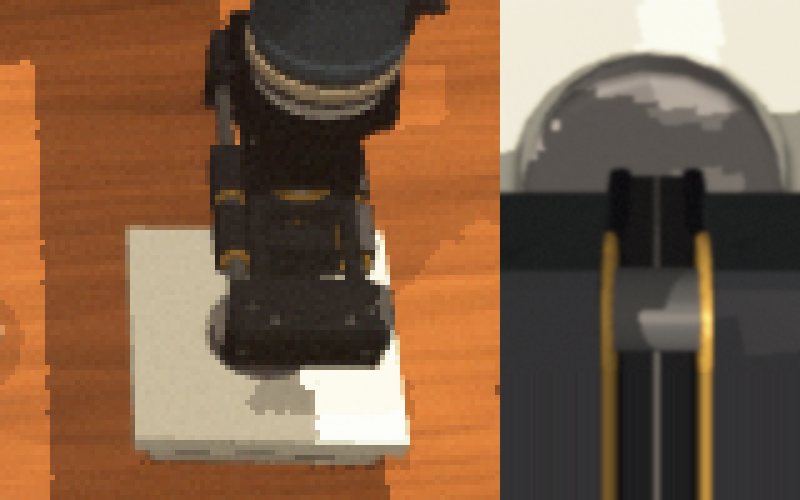

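The left crop shows the closed fingers over the button. In the right crop the knob is about 104 px wide, with the fingertips near (318,238) still above it. There is no contact force yet, so I will keep lowering gently.

play_rows([
  [[0,0,0.0005,0,0,0],[0,0,0.001,0,0,0],[0,0,0.0015,0,0,0],[0,0,0.002,0,0,0]],
])

```text
time_s: 7.72
position: [0.4957, 0.1767, 0.0524]
tcp_rot: [[0.113, 0.994, -0.0], [0.994, -0.113, -0.0], [-0.0, -0.0, -1.0]]
force: [-0.6, 1.1, 1.0]
opening: 0.004
grasp_force: 0.0
```

play_rows([
  [[0,0,0.0005,0,0,0],[0,0,0.001,0,0,0],[0,0,0.001,0,0,0]],
])

```text
time_s: 7.97
position: [0.4957, 0.1767, 0.0513]
tcp_rot: [[0.113, 0.994, -0.0], [0.994, -0.113, -0.0], [-0.0, -0.0, -1.0]]
force: [-0.5, -0.7, 1.0]
opening: 0.005
grasp_force: 0.0
```

play_rows([
  [[0,0,0.0005,0,0,0],[0,0,0.001,0,0,0],[0,0,0.001,0,0,0]],
])

```text
time_s: 8.22
position: [0.4957, 0.1767, 0.0504]
tcp_rot: [[0.113, 0.994, -0.0], [0.994, -0.113, -0.0], [-0.0, -0.0, -1.0]]
force: [0.8, -0.0, -0.1]
opening: 0.007
grasp_force: 0.0
```

play_rows([
  [[0,0,0.0005,0,0,0],[0,0,0.001,0,0,0],[0,0,0.001,0,0,0]],
])

```text
time_s: 8.47
position: [0.4957, 0.1767, 0.0494]
tcp_rot: [[0.113, 0.994, -0.0], [0.994, -0.113, -0.0], [-0.0, -0.0, -1.0]]
force: [-0.2, -0.4, -1.0]
opening: 0.005
grasp_force: 0.0
```

```bash
python3 - <<'E'
from h import *
for i in range(5):
    imaging.capture('top'); s=bot.read_state(); print(s['position'].round(4),s['force'].round(2),s['moment'].round(2))
E
```

```text
[0.4957 0.1767 0.0494] [ 0.61 -0.66  0.4 ] [-0.05 -0.11 -0.05]
[0.4957 0.1767 0.0494] [ 0.03 -0.44 -0.59] [-0.01 -0.09  0.03]
[0.4957 0.1767 0.0495] [-0.22  0.55 -0.28] [-0.05 -0.13 -0.02]
[0.4957 0.1767 0.0495] [ 0.09 -0.03 -0.78] [-0.02 -0.07  0.03]
[0.4958 0.1767 0.0495] [ 0.54  0.28 -0.03] [-0.04 -0.08 -0.04]
```

play_rows([
  [[0,0,0.001,0,0,0],[0,0,0.0015,0,0,0],[0,0,0.002,0,0,0],[0,0,0.002,0,0,0]],
])

```text
time_s: 9.05
position: [0.4956, 0.1767, 0.0473]
tcp_rot: [[0.113, 0.994, -0.0], [0.994, -0.113, -0.0], [-0.0, -0.0, -1.0]]
force: [-0.0, -0.8, 0.3]
opening: 0.001
grasp_force: 0.0
```

play_rows([
  [[0,0,0.0005,0,0,0],[0,0,0.001,0,0,0],[0,0,0.001,0,0,0]],
])

```text
time_s: 9.3
position: [0.4957, 0.1767, 0.0464]
tcp_rot: [[0.113, 0.994, -0.0], [0.994, -0.113, -0.0], [-0.0, -0.0, -1.0]]
force: [0.1, 0.6, -0.6]
opening: 0.007
grasp_force: 0.0
```

```bash
python3 - <<'E'
from h import *
a=snap('scene');w=snap('wrist'); s=bot.read_state(); print(s['position'].round(4),s['force'].round(2))
# knob edge vs fingertips : print dark-run rows along columns in wrist
g=cv2.cvtColor(w['frame'],cv2.COLOR_RGB2GRAY); print(g[180:260:2,[270,285,300,310,316,322,330,345,360]])
E
```

```text
[0.4957 0.1767 0.0464] [-1.19  0.71  0.3 ]
[[234 233 233 234 233 249 249 249 233]
 [234 234 233 234 242 249 249 249 233]
 [234 233 233 234 248 249 249 249 233]
 [233 233 233 234 247 249 249 249 233]
 [233 234 233 233 246 249 249 249 233]
 [233 234 234 233 241 249 249 249 233]
 [234 234 233 233 235 249 249 249 234]
 [233 233 226 178 169 220 245 249 233]
 [233 233 154  89  83 108 189 249 233]
 [233 234  81  79  76  73  76 249 233]
 [234 223  85  81  76  72  68 238 233]
 [233 160  86  93  84  76  68 179 232]
 [179 129  92 127 123 113  91  90 232]
 [149  72 128 152 149 143 136  65 233]
 [146  65 155 152 150 157 162  65 233]
 [147  66 160 142 141 170 168  81 230]
 [140  75 132 140 140 170 170 121 216]
 [130  81  86 140 131 157 169 149 182]
 [137  87  85  99  86 115 167 160 152]
 [146  88  85  84  84 107 126 162 134]
 [133  85  85  85  84  96 114 126 105]
 [116  85  84  85  83  93 112 116  77]
 [ 89  84  86  83  85  86 112 113  74]
 [ 73  84  84  84  83  86 113 114  80]
 [ 78  84  84  83  85  84  91 115  82]
 [ 82  85  84  85  83  84  84 103  84]
 [ 82  86  85  85  83  83  83  85  85]
 [ 84  85  83  83  86  84  85  84 123]
 [ 85  84  80  82  84  84  78  85 130]
 [ 85  85  37  84  84  84  29  85  91]
 [ 83  85  14  49  56  52  13  84  84]
 [ 83  83  16  21  37  23  11  84  85]
 [ 83  84  13  25  37  25  12  84  85]
 [ 67  67  11  25  38  21  15  68  68]
 [ 29  29  17  23  36  19  13  30  29]
 [ 27  29  14  23  36  21  17  29  31]
 [ 31  27  16  23  38  23  11  25  29]
 [ 26  28  13  20  35  23  18  31  29]
 [ 31  29  15  21  38  23  16  30  29]
 [ 29  30  15  21  38  22  12  29  28]]
```

```bash
python3 - <<'E'
from h import *
w=snap('wrist'); s=bot.read_state(); x=s['tcp_rot'][:,0]; c=np.array([.496,.177,0])
print(proj(w,c+.030*x+[0,0,.04]).round(1))
for z in(.058,.052,.046,.043,.04,.037,.035,.033): print(z,proj(w,c+.028*x+[0,0,z]).round(1))
for nm in('w3.pkl',):
    import pickle
    v=pickle.load(open(nm,'rb')); g=cv2.cvtColor(v['frame'],cv2.COLOR_RGB2GRAY); print(g[132:150,313].tolist(),g[180:196,313].tolist())
    X=np.array([.1144,.9934,0]); print('well',proj(v,c+.03*X+[0,0,.04]),proj(v,c-.03*X+[0,0,.04]))
    for z in(.058,.046,.04,.035): print(z,proj(v,c+.028*X+[0,0,z]).round(1),proj(v,c-.028*X+[0,0,z]).round(1))
E
```

```text
[315.6 195.5]
0.058 [315.4 209.9]
0.052 [315.5 206.1]
0.046 [315.5 202.7]
0.043 [315.5 201. ]
0.04 [315.6 199.4]
0.037 [315.6 197.8]
0.035 [315.6 196.8]
0.033 [315.6 195.8]
[254, 254, 254, 254, 254, 254, 247, 211, 160, 120, 138, 180, 197, 198, 198, 197, 198, 197] [196, 195, 194, 185, 151, 134, 130, 127, 119, 126, 162, 198, 214, 217, 217, 218]
well [313.01602175 139.00258731] [312.99821822 189.79361883]
0.058 [312.8 142.5] [312.8 191.9]
0.046 [312.9 141.3] [312.9 189.4]
0.04 [313.  140.8] [313.  188.2]
0.035 [313.1 140.3] [313.1 187.2]
```

The knob's top edge at row 204 gives z ≈ 0.047, so it is still locked and untouched. The shut fingertips must sit further back than stated, so I'll keep feeling downwards.

play_rows([
  [[0,0,0.0005,0,0,0],[0,0,0.001,0,0,0],[0,0,0.001,0,0,0]],
])

```text
time_s: 9.7
position: [0.4957, 0.1767, 0.0454]
tcp_rot: [[0.113, 0.994, -0.0], [0.994, -0.113, -0.0], [-0.0, -0.0, -1.0]]
force: [-0.6, 0.8, 0.1]
opening: 0.005
grasp_force: 0.0
```

play_rows([
  [[0,0,0.0005,0,0,0],[0,0,0.001,0,0,0],[0,0,0.001,0,0,0]],
])

```text
time_s: 9.95
position: [0.4957, 0.1767, 0.0443]
tcp_rot: [[0.113, 0.994, -0.0], [0.994, -0.113, -0.0], [-0.0, -0.0, -1.0]]
force: [0.1, 0.2, -0.2]
opening: 0.004
grasp_force: 0.0
```

play_rows([
  [[0,0,0.0005,0,0,0],[0,0,0.001,0,0,0],[0,0,0.001,0,0,0]],
])

```text
time_s: 10.2
position: [0.4957, 0.1767, 0.0434]
tcp_rot: [[0.113, 0.994, -0.0], [0.994, -0.113, -0.0], [-0.0, -0.0, -1.0]]
force: [-0.3, -0.0, 0.2]
opening: 0.001
grasp_force: 0.0
```

```bash
python3 - <<'E'
from h import *
a=snap('scene');w=snap('wrist'); s=bot.read_state(); print(s['position'],s['force'],s['tau'].round(2))
x=s['tcp_rot'][:,0]; c=np.array([.496,.177,0]); print('well',proj(w,c+.030*x+[0,0,.04]).round(1))
for z in(.046,.04,.035): print(z,proj(w,c+.028*x+[0,0,z]).round(1))
g=cv2.cvtColor(w['frame'],cv2.COLOR_RGB2GRAY); print(g[184:215,316].tolist())
cv2.imwrite('pics/p7.png',np.hstack([cv2.resize(a['frame'][160:230,360:430],(420,420)),cv2.resize(w['frame'][180:270,270:360],(380,380))[np.clip(np.arange(420),0,379)]])[:,:,::-1])
E
```

```text
[0.49571665 0.17669795 0.04341082] [ 0.05993068  0.13635893 -0.56674637] [-0.000e+00 -4.078e+01 -8.160e+00  5.000e-02  2.000e-02 -0.000e+00]
well [315.6 197.1]
0.046 [315.5 204.4]
0.04 [315.6 201. ]
0.035 [315.6 198.4]
[233, 234, 233, 233, 233, 233, 233, 233, 233, 232, 221, 184, 151, 103, 77, 77, 75, 74, 75, 79, 90, 111, 126, 141, 150, 154, 149, 142, 141, 141, 141]
```

View pics/p7.png

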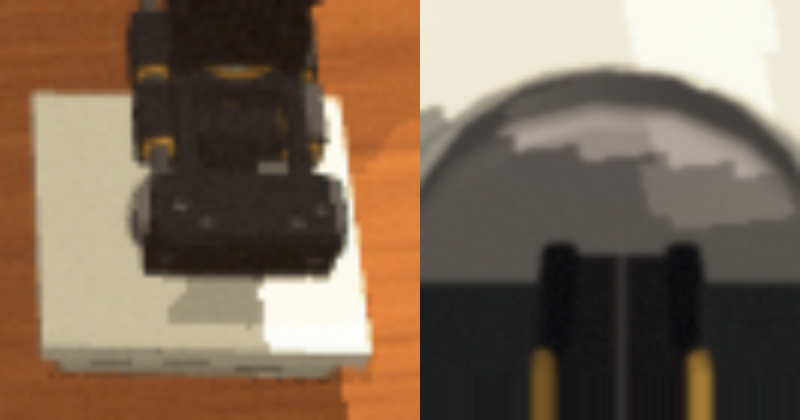

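```bash
python3 - <<'E'
from h import *
a=snap('scene'); s=bot.read_state(); p=s['position']; R=s['tcp_rot']
for z in (-.03,-.04,-.053,-.065,-.08): print(z,[proj(a,p+R@[sx*.0375,.095,z]).round(1).tolist() for sx in(-1,1)])
w=imaging.capture('wrist')
for d in(-.02,-.01,0,.017): print(d,[proj(w,p+R@[x,.0,d]).round(1).tolist() for x in(0,.0035,.0095)], proj(w,p+R@[.0095,.015,d]).round(1))
E
```

```text
-0.03 [[381.6, 218.3], [412.2, 218.8]]
-0.04 [[382.0, 216.0], [412.9, 216.6]]
-0.053 [[382.6, 213.0], [413.7, 213.6]]
-0.065 [[383.1, 210.2], [414.6, 210.8]]
-0.08 [[383.8, 206.6], [415.6, 207.2]]
-0.02 [[314.9, 275.2], [314.9, 268.2], [314.9, 255.9]] [348.5 255.9]
-0.01 [[315.0, 265.4], [315.0, 258.7], [315.0, 247.1]] [346.7 247.1]
0 [[315.2, 256.7], [315.1, 250.3], [315.1, 239.2]] [345.1 239.2]
0.017 [[315.3, 243.8], [315.3, 237.9], [315.3, 227.6]] [342.8 227.6]
```

play_rows([
  [[0,0,0.001,0,0,0],[0,0,0.002,0,0,0],[0,0,0.003,0,0,0],[0,0,0.003,0,0,0]],
])

```text
time_s: 10.73
position: [0.4959, 0.1767, 0.0407]
tcp_rot: [[0.113, 0.994, 0.001], [0.994, -0.113, 0.0], [0.0, 0.001, -1.0]]
force: [-1.3, 0.3, 5.5]
opening: 0.003
grasp_force: 2.6
```

Contact at 5.5 N. The real fingertip plane is therefore about 5 mm behind the reported TCP, which I will account for from here on. Now pressing on in small steps.

play_rows([
  [[0,0,0.0005,0,0,0],[0,0,0.001,0,0,0],[0,0,0.0015,0,0,0],[0,0,0.002,0,0,0],[0,0,0.002,0,0,0]],
])

```text
time_s: 11.15
position: [0.4959, 0.1767, 0.0388]
tcp_rot: [[0.113, 0.994, 0.0], [0.994, -0.113, 0.0], [0.0, 0.0, -1.0]]
force: [0.4, -0.7, 4.9]
opening: 0.008
grasp_force: 2.8
```

play_rows([
  [[0,0,0.0005,0,0,0],[0,0,0.001,0,0,0],[0,0,0.001,0,0,0]],
])

```text
time_s: 11.4
position: [0.4959, 0.1767, 0.0378]
tcp_rot: [[0.113, 0.994, 0.0], [0.994, -0.113, 0.0], [0.0, 0.0, -1.0]]
force: [-0.4, 0.0, 5.7]
opening: 0.006
grasp_force: 2.9
```

play_rows([
  [[0,0,0.0005,0,0,0],[0,0,0.001,0,0,0],[0,0,0.0015,0,0,0],[0,0,0.0015,0,0,0]],
])

```text
time_s: 11.73
position: [0.4959, 0.1767, 0.0364]
tcp_rot: [[0.113, 0.994, 0.001], [0.994, -0.113, 0.0], [0.0, 0.001, -1.0]]
force: [-0.9, 0.4, 6.2]
opening: 0.007
grasp_force: 3.0
```

play_rows([
  [[0,0,0.0005,0,0,0],[0,0,0.001,0,0,0],[0,0,0.001,0,0,0]],
])

```text
time_s: 11.98
position: [0.4959, 0.1767, 0.0355]
tcp_rot: [[0.113, 0.994, 0.001], [0.994, -0.113, 0.0], [0.0, 0.001, -1.0]]
force: [-0.3, -0.2, 7.3]
opening: 0.007
grasp_force: 3.2
```

play_rows([
  [[0,0,0.0005,0,0,0],[0,0,0.001,0,0,0],[0,0,0.001,0,0,0]],
])

```text
time_s: 12.23
position: [0.4959, 0.1767, 0.0346]
tcp_rot: [[0.113, 0.994, 0.001], [0.994, -0.113, 0.0], [0.0, 0.001, -1.0]]
force: [-0.6, -0.1, 6.9]
opening: 0.003
grasp_force: 3.6
```

play_rows([
  [[0,0,0.0005,0,0,0],[0,0,0.0008,0,0,0],[0,0,0.0008,0,0,0]],
])

```text
time_s: 12.48
position: [0.4959, 0.1767, 0.0338]
tcp_rot: [[0.113, 0.994, 0.001], [0.994, -0.113, 0.0], [0.0, 0.001, -1.0]]
force: [-1.8, -0.0, 7.8]
opening: 0.007
grasp_force: 3.7
```

play_rows([
  [[0,0,0.0004,0,0,0],[0,0,0.0008,0,0,0],[0,0,0.0008,0,0,0]],
])

```text
time_s: 12.73
position: [0.4959, 0.1767, 0.033]
tcp_rot: [[0.113, 0.994, 0.001], [0.994, -0.113, 0.0], [0.0, 0.001, -1.0]]
force: [-1.0, -1.1, 7.9]
opening: 0.003
grasp_force: 3.8
```

play_rows([
  [[0,0,0.0003,0,0,0],[0,0,0.0006,0,0,0],[0,0,0.0006,0,0,0]],
])

```text
time_s: 12.98
position: [0.4959, 0.1767, 0.0325]
tcp_rot: [[0.113, 0.994, 0.001], [0.994, -0.113, 0.0], [0.0, 0.001, -1.0]]
force: [-0.6, -0.5, 7.6]
opening: 0.004
grasp_force: 4.3
```

play_rows([
  [[0,0,0.0003,0,0,0],[0,0,0.0006,0,0,0],[0,0,0.0006,0,0,0]],
])

```text
time_s: 13.23
position: [0.4959, 0.1767, 0.0323]
tcp_rot: [[0.113, 0.994, 0.001], [0.994, -0.113, 0.0], [0.0, 0.001, -1.0]]
force: [-1.8, -0.6, 11.9]
opening: 0.005
grasp_force: 5.9
```

play_rows([
  [[0,0,0.0003,0,0,0],[0,0,0.0005,0,0,0],[0,0,0.0005,0,0,0]],
])

```text
time_s: 13.48
position: [0.4959, 0.1767, 0.0322]
tcp_rot: [[0.113, 0.994, 0.001], [0.994, -0.113, 0.0], [0.0, 0.001, -1.0]]
force: [-2.9, -0.9, 14.5]
opening: 0.006
grasp_force: 7.3
```

The press reached 14.5 N, so the latch has caught. Lifting straight up, then opening and checking.

play_rows([
  [[0,0,-0.004,0,0,0],[0,0,-0.01,0,0,0],[0,0,-0.018,0,0,0],[0,0,-0.028,0,0,0],[0,0,-0.04,0,0,0],[0,0,-0.06,0,0,0],[0,0,-0.06,0,0,0]],
])

```text
time_s: 14.07
position: [0.4976, 0.1771, 0.0935]
tcp_rot: [[0.113, 0.994, 0.005], [0.994, -0.113, 0.001], [0.001, 0.005, -1.0]]
force: [0.1, 0.4, 0.1]
opening: 0.004
grasp_force: 0.0
```

play_rows([
  [[0,0,0,0,0,0],[0,0,0,0,0,0],[0,0,0,0,0,0],[0,0,0,0,0,0],[0,0,0,0,0,0],[0,0,0,0,0,0]],
], fingers=0.087)

```text
time_s: 14.57
position: [0.4954, 0.1766, 0.0901]
tcp_rot: [[0.113, 0.994, -0.001], [0.994, -0.113, -0.0], [-0.0, -0.001, -1.0]]
force: [-0.0, 0.3, 0.6]
opening: 0.373
grasp_force: 0.0
```

```bash
python3 - <<'E'
from h import *
import pickle
w=snap('wrist','w8.png'); s=bot.read_state(); x=s['tcp_rot'][:,0]; c=np.array([.496,.177,0]); print(s['position'].round(4),s['force'].round(1),s['opening'])
pickle.dump(w,open('w8.pkl','wb'))
print('well',proj(w,c+.030*x+[0,0,.04]).round(1))
for z in(.058,.052,.046,.04): print(z,proj(w,c+.028*x+[0,0,z]).round(1),'bottom edge',proj(w,c-.028*x+[0,0,z]).round(1))
cv2.imwrite('pics/p8.png',w['frame'][:,:,::-1])
g=cv2.cvtColor(w['frame'],cv2.COLOR_RGB2GRAY); u=int(proj(w,c+[0,0,.05])[0]); print(u,g[120:300:2,u].tolist())
E
```

```text
[0.4955 0.1766 0.0902] [-0.1  0.3  0.8] 0.42060194038785353
well [316.5 177.5]
0.058 [316.4 187.3] bottom edge [316.5 276. ]
0.052 [316.4 185. ] bottom edge [316.5 271.6]
0.046 [316.5 182.7] bottom edge [316.6 267.3]
0.04 [316.5 180.6] bottom edge [316.6 263.2]
316 [238, 238, 238, 248, 249, 238, 238, 238, 238, 238, 247, 249, 250, 248, 238, 237, 237, 238, 241, 250, 250, 250, 241, 237, 237, 236, 237, 247, 210, 177, 82, 82, 77, 80, 116, 152, 153, 144, 143, 144, 104, 87, 87, 88, 89, 89, 88, 85, 85, 87, 87, 86, 87, 86, 86, 86, 86, 85, 86, 85, 85, 92, 112, 113, 113, 114, 112, 113, 111, 111, 112, 110, 110, 111, 111, 111, 107, 137, 171, 57, 71, 79, 86, 91, 95, 102, 119, 123, 141, 137]
```

View pics/p8.png

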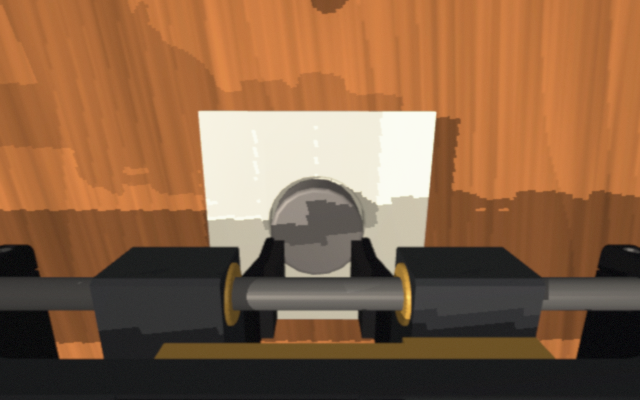

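The knob now spans rows 188–274, centred at column 317. That gives a top at z ≈ 0.058, so it has popped up. Next I'll finish opening, descend around it and grip.

play_rows([
  [[0,0,0,0,0,0],[0,0,0,0,0,0],[0,0,0,0,0,0],[0,0,0,0,0,0],[0,0,0.005,0,0,0],[0,0,0.01,0,0,0],[0,0,0.015,0,0,0],[0,0,0.02,0,0,0]],
])

```text
time_s: 15.28
position: [0.4955, 0.1767, 0.07]
tcp_rot: [[0.113, 0.994, -0.001], [0.994, -0.113, -0.0], [-0.0, -0.001, -1.0]]
force: [0.1, 0.0, 0.3]
opening: 0.973
grasp_force: 0.0
```

play_rows([
  [[0,0,0.008,0,0,0],[0,0,0.016,0,0,0],[0,0,0.022,0,0,0],[0,0,0.027,0,0,0],[0,0,0.031,0,0,0],[0,0,0.031,0,0,0]],
])

```text
time_s: 15.78
position: [0.4952, 0.1766, 0.0387]
tcp_rot: [[0.113, 0.994, -0.002], [0.994, -0.113, -0.0], [-0.0, -0.002, -1.0]]
force: [0.1, 0.5, -0.2]
opening: 0.995
grasp_force: 0.0
```

play_rows([
  [[0,0,0,0,0,0],[0,0,0,0,0,0],[0,0,0,0,0,0],[0,0,0,0,0,0],[0,0,0,0,0,0],[0,0,0,0,0,0],[0,0,0,0,0,0],[0,0,0,0,0,0]],
], fingers=0.0)

```text
time_s: 16.45
position: [0.4954, 0.1767, 0.0399]
tcp_rot: [[0.113, 0.994, -0.0], [0.994, -0.113, 0.0], [-0.0, -0.0, -1.0]]
force: [-0.7, 0.2, 2.7]
opening: 0.631
grasp_force: 30.0
```

play_rows([
  [[0,0,0,0,0,0],[0,0,0,0,0,0],[0,0,-0.005,0,0,0],[0,0,-0.015,0,0,0],[0,0,-0.03,0,0,0],[0,0,-0.03,0,0,0],[0,0,-0.03,0,0,0]],
])

```text
time_s: 17.03
position: [0.4966, 0.1768, 0.0704]
tcp_rot: [[0.113, 0.994, 0.002], [0.994, -0.113, 0.0], [0.001, 0.002, -1.0]]
force: [0.2, -0.9, -4.5]
opening: 0.635
grasp_force: 30.0
```

The lid is gripped at a 55 mm opening and lifted. Next I measure the held lid and the heights of the neighbouring canisters.

```bash
python3 - <<'E'
from h import *
import pickle
w1=pickle.load(open('w1.pkl','rb')); w8=pickle.load(open('w8.pkl','rb'))
a=snap('scene'); w=snap('wrist','w9.png'); s=bot.read_state(); p,R=s['position'],s['tcp_rot']; print(p.round(4),s['force'].round(1))
for q1,q2 in(((228,185),(239,137)),((367,225),(180,207))): print('neigh',tri(w1,[q1],a,[q2]).round(3))
zt=.04+p[2]-.0395
cc=np.array([.496,.177,zt]); g=[cc+R@[sx*.07,sy*.07,0] for sx,sy in((1,-1),(1,1),(-1,1),(-1,-1))]
r=np.array([proj(w,q) for q in g]); print(r.round(1).tolist())
# only side fits visible: left, top, right -> use top edge and upper parts
S=cv2.cvtColor(w['frame'],cv2.COLOR_RGB2HSV)[...,1].astype(float)
def cross(o,n,rng=14,thr=85):
    t=np.arange(rng,-rng,-.25); q=(o+t[:,None]*n).astype(np.float32); v=cv2.remap(S.astype(np.float32),q[None,:,0],q[None,:,1],1)[0]
    k=np.where((v[:-1]>=thr)&(v[1:]<thr))[0]
    return o+n*t[k[0]] if len(k) else None
def side(A,B,n,lo,hi):
    P=[cross(A+(B-A)*t,np.array(n,float)) for t in np.linspace(lo,hi,30)]; P=np.float32([x for x in P if x is not None])
    X=np.array([onplane(w,x,zt) for x in P]); T=(X-p)@R; return T
L=side(r[0],r[3],(-1,0),.1,.6); Tp=side(r[0],r[1],(0,-1),.1,.9); Rr=side(r[1],r[2],(1,0),.1,.6)
for nm,T in(('left',L),('top',Tp),('right',Rr)):
    k=0 if nm!='top' else 1; f=np.polyfit(T[:,k],T[:,1-k],1); print(nm,len(T),'slope deg',np.degrees(np.arctan(f[0])).round(2),'at0',np.polyval(f,0).round(4),'med',np.median(T[:,1-k]).round(4))
E
```

```text
[0.4954 0.1766 0.0694] [ 0.1  0.2 -5.9]
neigh [[ 0.499 -0.176  0.299]]
neigh [[ 0.589 -0.312  0.177]]
[[160.3, 113.8], [469.6, 113.6], [440.5, 371.1], [190.5, 371.4]]
left 25 slope deg 0.15 at0 -0.0686 med -0.0685
top 30 slope deg -0.11 at0 0.0707 med 0.0707
right 26 slope deg 2.19 at0 0.0703 med 0.0718
```

```bash
python3 - <<'E'
from h import *
import pickle
a=snap('scene'); w1=pickle.load(open('w1.pkl','rb'))
from scipy.optimize import brentq
for nm,b,t in(('small',(268,259),(259,232)),('back',(243,183),(240,137)),('left',(160,308),(143,244))):
    B=onplane(a,b,0); z=brentq(lambda z:proj(a,[B[0],B[1],z])[1]-t[1],0,.5); print(nm,B.round(3),'height',round(z,3))
print(onplane(w1,(228,185),0).round(3),onplane(w1,(367,225),0).round(3),onplane(w1,(180,220),.2).round(3))
E
```

```text
small [ 0.634 -0.16   0.   ] height 0.129
back [ 0.383 -0.229  0.   ] height 0.185
left [ 0.741 -0.414  0.   ] height 0.298
[ 0.402 -0.2    0.   ] [ 0.593 -0.343  0.   ] [ 0.402 -0.192  0.2  ]
```

play_rows([
  [[0,0,-0.03,0,0,0],[0,0,-0.065,0,0,0],[0,0,-0.1,0,0,0],[-0.02,0.006,-0.13,0,0,3],[-0.05,0.015,-0.155,0,0,6],[-0.085,0.025,-0.17,0,0,9],[-0.12,0.035,-0.17,0,0,12],[-0.155,0.046,-0.17,0,0,14.2]],
])

```text
time_s: 17.85
position: [0.5239, 0.0162, 0.2404]
tcp_rot: [[0.354, 0.935, 0.001], [0.935, -0.354, -0.0], [0.0, 0.001, -1.0]]
force: [0.5, 0.0, -5.6]
opening: 0.637
grasp_force: 30.0
```

```bash
cat > go.py <<'E'
from h import *
import sys
T=np.array(eval(sys.argv[1]))
for i in range(2): imaging.capture('top')
s=bot.read_state(); p,R=s['position'],s['tcp_rot']
print('t',s['time_s'],'p',p.round(4),'F',s['force'].round(1),'M',s['moment'].round(2),'op',s['opening'].round(3),'yaw',np.degrees(np.arctan2(R[1,0],R[0,0])).round(2),'tilt',R[:2,2].round(4))
print('shift',(R.T@(T-p)).round(4))
E
python3 go.py '[.5615,-.2005,.24]'
```

```text
Traceback (most recent call last):
  File "go.py", line 6, in <module>
    print('t',s['time_s'],'p',p.round(4),'F',s['force'].round(1),'M',s['moment'].round(2),'op',s['opening'].round(3),'yaw',np.degrees(np.arctan2(R[1,0],R[0,0])).round(2),'tilt',R[:2,2].round(4))
                                                                                               ^^^^^^^^^^^^^^^^^^
AttributeError: 'float' object has no attribute 'round'
```

```bash
sed -i "s/s\['opening'\].round(3)/round(s['opening'],3)/" go.py; python3 go.py '[.5615,-.2005,.24]'
```

```text
t 18.05 p [0.5231 0.0167 0.2386] F [ 0.2 -0.6 -4.6] M [ 0.06 -0.06 -0.01] op 0.635 yaw 69.17 tilt [-0.0027  0.0012]
shift [-0.1893  0.1131 -0.0017]
```

play_rows([
  [[-0.032,0.019,0,0,0,0],[-0.064,0.038,0,0,0,0],[-0.096,0.057,0,0,0,0],[-0.128,0.076,0,0,0,0],[-0.158,0.094,0,0,0,0],[-0.18,0.107,0,0,0,0],[-0.1893,0.1131,0,0,0,0],[-0.1893,0.1131,0,0,0,0]],
])

```text
time_s: 18.72
position: [0.5633, -0.2008, 0.2385]
tcp_rot: [[0.354, 0.935, -0.001], [0.935, -0.354, 0.0], [-0.0, -0.001, -1.0]]
force: [0.3, -0.2, -5.8]
opening: 0.635
grasp_force: 30.0
```

```bash
python3 go.py '[.5615,-.2005,.20]'
```

```text
t 18.8167 p [ 0.5621 -0.1973  0.2385] F [-0.5  0.1 -5. ] M [ 0.01 -0.08  0.  ] op 0.637 yaw 69.37 tilt [-0.0028  0.0031]
shift [-0.0033  0.0007  0.0385]
```

play_rows([
  [[0,0,0.015,0,0,0],[0,0,0.03,0,0,0],[0,0,0.038,0,0,0],[0,0,0.04,0,0,0],[0,0,0.04,0,0,0],[0,0,0.04,0,0,0]],
])

```text
time_s: 19.32
position: [0.5633, -0.1988, 0.2002]
tcp_rot: [[0.352, 0.936, 0.001], [0.936, -0.352, -0.0], [0.0, 0.001, -1.0]]
force: [0.8, -0.5, -4.2]
opening: 0.634
grasp_force: 30.0
```

```bash
python3 go.py '[.5615,-.2005,.1945]'; python3 - <<'E'
from h import *
a=snap('scene'); w=snap('wrist')
cv2.imwrite('pics/p9.png',np.hstack([cv2.resize(a['frame'][160:270,190:300],(440,440),interpolation=cv2.INTER_CUBIC),cv2.resize(w['frame'][80:300,140:500],(360,220))[np.clip(np.arange(440),0,219)]])[:,:,::-1])
E
```

```text
t 19.4167 p [ 0.5636 -0.1995  0.2006] F [ 0.7 -0.1 -5.1] M [-0.02 -0.13 -0.05] op 0.632 yaw 69.35 tilt [ 0.0017 -0.0009]
shift [-0.0017 -0.0016  0.0061]
```

View pics/p9.png

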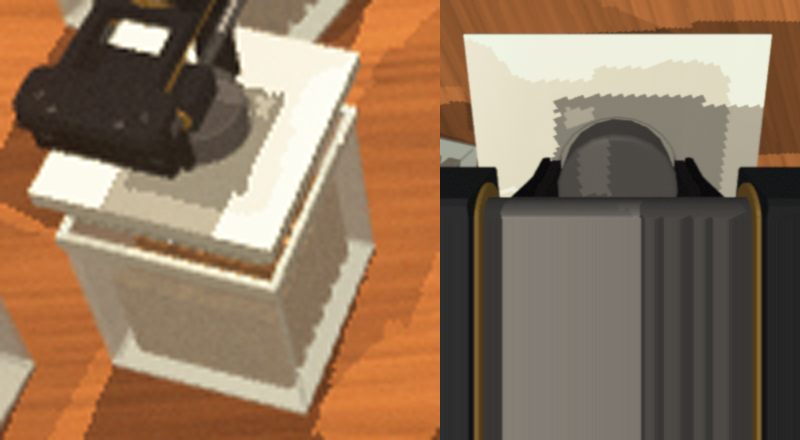

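The lid hovers level just above the mouth, its edges parallel to the rim and its overhang even. I'll apply the small sideways correction and lower it, watching the force.

play_rows([
  [[-0.001,-0.001,0.001,0,0,0],[-0.0017,-0.0016,0.003,0,0,0],[-0.0017,-0.0016,0.005,0,0,0],[-0.0017,-0.0016,0.006,0,0,0],[-0.0017,-0.0016,0.006,0,0,0],[-0.0017,-0.0016,0.006,0,0,0]],
])

```text
time_s: 20.02
position: [0.5608, -0.2006, 0.1934]
tcp_rot: [[0.353, 0.936, -0.0], [0.936, -0.353, 0.0], [0.0, -0.0, -1.0]]
force: [0.1, 0.5, -4.1]
opening: 0.634
grasp_force: 30.0
```

```bash
python3 go.py '[.5615,-.2005,.1895]'
```

```text
t 20.1167 p [ 0.5609 -0.2006  0.1937] F [-0.4  0.1 -4.6] M [ 0.03 -0.03 -0.01] op 0.635 yaw 69.32 tilt [ 0.0001 -0.    ]
shift [0.0003 0.0005 0.0042]
```

play_rows([
  [[0.0003,0.0005,0.001,0,0,0],[0.0003,0.0005,0.002,0,0,0],[0.0003,0.0005,0.003,0,0,0],[0.0003,0.0005,0.004,0,0,0],[0.0003,0.0005,0.005,0,0,0],[0.0003,0.0005,0.005,0,0,0]],
])

```text
time_s: 20.62
position: [0.5613, -0.2004, 0.1883]
tcp_rot: [[0.353, 0.936, -0.001], [0.936, -0.353, 0.0], [0.0, -0.001, -1.0]]
force: [-0.3, 0.9, -4.9]
opening: 0.633
grasp_force: 30.0
```

play_rows([
  [[0,0,0.001,0,0,0],[0,0,0.002,0,0,0],[0,0,0.003,0,0,0],[0,0,0.004,0,0,0],[0,0,0.004,0,0,0]],
])

```text
time_s: 21.03
position: [0.5613, -0.2004, 0.1844]
tcp_rot: [[0.353, 0.936, -0.0], [0.936, -0.353, 0.0], [0.0, -0.001, -1.0]]
force: [0.2, -0.3, -4.5]
opening: 0.631
grasp_force: 30.0
```

play_rows([
  [[0,0,0.001,0,0,0],[0,0,0.002,0,0,0],[0,0,0.003,0,0,0],[0,0,0.003,0,0,0]],
])

```text
time_s: 21.37
position: [0.5613, -0.2004, 0.1814]
tcp_rot: [[0.353, 0.936, -0.0], [0.936, -0.353, 0.0], [0.0, -0.001, -1.0]]
force: [0.5, 0.2, -4.1]
opening: 0.634
grasp_force: 30.0
```

play_rows([
  [[0,0,0.001,0,0,0],[0,0,0.002,0,0,0],[0,0,0.003,0,0,0],[0,0,0.003,0,0,0]],
])

```text
time_s: 21.7
position: [0.5613, -0.2004, 0.1784]
tcp_rot: [[0.353, 0.936, -0.0], [0.936, -0.353, 0.0], [0.0, -0.001, -1.0]]
force: [-1.2, 1.0, -4.7]
opening: 0.638
grasp_force: 30.0
```

play_rows([
  [[0,0,0.001,0,0,0],[0,0,0.002,0,0,0],[0,0,0.003,0,0,0],[0,0,0.004,0,0,0],[0,0,0.005,0,0,0],[0,0,0.005,0,0,0]],
])

```text
time_s: 22.2
position: [0.5613, -0.2004, 0.1733]
tcp_rot: [[0.353, 0.936, -0.0], [0.936, -0.353, 0.0], [0.0, -0.001, -1.0]]
force: [-0.2, -0.1, -4.6]
opening: 0.637
grasp_force: 30.0
```

play_rows([
  [[0,0,0.001,0,0,0],[0,0,0.002,0,0,0],[0,0,0.003,0,0,0],[0,0,0.004,0,0,0],[0,0,0.005,0,0,0],[0,0,0.005,0,0,0]],
])

```text
time_s: 22.7
position: [0.5613, -0.2004, 0.1684]
tcp_rot: [[0.353, 0.936, -0.0], [0.936, -0.353, 0.0], [0.0, -0.001, -1.0]]
force: [-1.3, -0.0, -5.7]
opening: 0.638
grasp_force: 30.0
```

play_rows([
  [[0,0,0.001,0,0,0],[0,0,0.002,0,0,0],[0,0,0.003,0,0,0],[0,0,0.003,0,0,0]],
])

```text
time_s: 23.03
position: [0.5613, -0.2004, 0.1654]
tcp_rot: [[0.353, 0.936, -0.0], [0.936, -0.353, 0.0], [0.0, -0.0, -1.0]]
force: [-0.2, -0.0, -4.0]
opening: 0.633
grasp_force: 30.0
```

play_rows([
  [[0,0,0.001,0,0,0],[0,0,0.002,0,0,0],[0,0,0.002,0,0,0]],
])

```text
time_s: 23.28
position: [0.5613, -0.2004, 0.1634]
tcp_rot: [[0.353, 0.936, -0.0], [0.936, -0.353, 0.0], [0.0, -0.0, -1.0]]
force: [1.3, 0.7, -3.5]
opening: 0.636
grasp_force: 30.0
```

play_rows([
  [[0,0,0.0005,0,0,0],[0,0,0.001,0,0,0],[0,0,0.001,0,0,0]],
])

```text
time_s: 23.53
position: [0.5614, -0.2005, 0.1626]
tcp_rot: [[0.353, 0.936, -0.0], [0.936, -0.353, 0.0], [0.0, -0.0, -1.0]]
force: [-0.6, -0.0, -4.2]
opening: 0.633
grasp_force: 30.0
```

play_rows([
  [[0,0,0.0005,0,0,0],[0,0,0.001,0,0,0],[0,0,0.001,0,0,0]],
])

```text
time_s: 23.78
position: [0.5615, -0.2005, 0.162]
tcp_rot: [[0.353, 0.936, 0.0], [0.936, -0.353, -0.0], [-0.0, 0.0, -1.0]]
force: [-0.4, 0.1, -1.5]
opening: 0.634
grasp_force: 30.0
```

play_rows([
  [[0,0,0.0005,0,0,0],[0,0,0.0005,0,0,0]],
])

```text
time_s: 23.95
position: [0.5615, -0.2005, 0.162]
tcp_rot: [[0.353, 0.936, 0.0], [0.936, -0.353, -0.0], [-0.0, 0.001, -1.0]]
force: [-1.7, 0.6, 1.4]
opening: 0.638
grasp_force: 30.0
```

play_rows([
  [[0,0,0.0005,0,0,0],[0,0,0.0005,0,0,0]],
])

```text
time_s: 24.12
position: [0.5615, -0.2005, 0.1612]
tcp_rot: [[0.353, 0.936, 0.0], [0.936, -0.353, -0.0], [-0.0, 0.0, -1.0]]
force: [-0.5, 0.1, 2.8]
opening: 0.633
grasp_force: 30.0
```

```bash
python3 go.py '[.5615,-.2005,.1615]'
```

```text
t 24.2167 p [ 0.5615 -0.2005  0.161 ] F [-1.8  0.6  3.9] M [0.12 0.31 0.02] op 0.632 yaw 69.33 tilt [ 0.0004 -0.0003]
shift [ 0.     -0.     -0.0005]
```

The lid is seated: contact came at TCP z 0.162 as predicted, and after that only the button spring, about 3 N, pushes back. I'll release, rise and close the fingers for the press.

play_rows([
  [[0,0,-0.0005,0,0,0],[0,0,-0.001,0,0,0],[0,0,-0.001,0,0,0],[0,0,-0.001,0,0,0],[0,0,-0.001,0,0,0],[0,0,-0.001,0,0,0],[0,0,-0.001,0,0,0],[0,0,-0.001,0,0,0]],
], fingers=0.087)

```text
time_s: 24.88
position: [0.5615, -0.2005, 0.1616]
tcp_rot: [[0.353, 0.936, -0.0], [0.936, -0.353, 0.0], [0.0, -0.0, -1.0]]
force: [-0.3, 0.6, -0.3]
opening: 0.996
grasp_force: 0.0
```

play_rows([
  [[0,0,-0.005,0,0,0],[0,0,-0.015,0,0,0],[0,0,-0.028,0,0,0],[0,0,-0.04,0,0,0],[0,0,-0.05,0,0,0],[0,0,-0.05,0,0,0]],
])

```text
time_s: 25.38
position: [0.563, -0.2013, 0.2148]
tcp_rot: [[0.353, 0.936, 0.005], [0.936, -0.353, -0.003], [-0.001, 0.006, -1.0]]
force: [0.7, -1.1, -0.3]
opening: 1.001
grasp_force: 0.0
```

play_rows([
  [[0,0,0,0,0,0],[0,0,0,0,0,0],[0,0,0,0,0,0],[0,0,0,0,0,0],[0,0,0,0,0,0],[0,0,0,0,0,0],[0,0,0,0,0,0],[0,0,0,0,0,0]],
], fingers=0.0)

```text
time_s: 26.05
position: [0.5614, -0.2005, 0.2115]
tcp_rot: [[0.353, 0.936, -0.0], [0.936, -0.353, 0.0], [0.0, -0.0, -1.0]]
force: [-0.6, 0.5, 0.5]
opening: 0.48
grasp_force: 0.0
```

```bash
python3 go.py '[.5625,-.2008,.18]'; python3 - <<'E'
from h import *
import pickle
w=snap('wrist','w10.png'); pickle.dump(w,open('w10.pkl','wb')); s=bot.read_state(); p,R=s['position'],s['tcp_rot']
c0=np.array([.5626,-.2009,0]); 
for zt in(.162,.166):
    r=np.array([proj(w,c0+[0,0,zt]+R@[sx*.07,sy*.07,0]) for sx,sy in((1,-1),(1,1),(-1,1),(-1,-1))])
    print(zt,r.round(1).tolist())
S=cv2.cvtColor(w['frame'],cv2.COLOR_RGB2HSV)[...,1].astype(int); 
y=int(r[0,1])+40; L=np.where(S[y]<60)[0]; print('row',y,S[y,int(r[0,0])-6:int(r[0,0])+22].tolist(),S[y,int(r[1,0])-22:int(r[1,0])+6].tolist())
x=int(r[:2,0].mean()); print('top',S[int(r[0,1])-8:int(r[0,1])+8,x].tolist())
g=cv2.cvtColor(w['frame'],cv2.COLOR_RGB2GRAY); print([ (z,proj(w,c0+R@[.028,0,0]+[0,0,z]).round(1).tolist()) for z in(.18,.168)],proj(w,c0+R@[.03,0,0]+[0,0,.162]).round(1), g[150:200,x].tolist())
E
```

```text
t 26.15 p [ 0.5615 -0.2005  0.2116] F [ 0.4 -0.   0.2] M [-0.04 -0.11 -0.  ] op 0.387 yaw 69.33 tilt [-0.0001  0.    ]
shift [0.0001 0.0011 0.0316]
0.162 [[198.8, 112.0], [437.1, 111.9], [418.7, 319.8], [217.2, 319.8]]
0.166 [[196.6, 112.2], [439.4, 112.1], [420.3, 323.2], [215.6, 323.3]]
row 152 [170, 170, 170, 168, 171, 173, 172, 169, 173, 172, 158, 111, 60, 26, 22, 22, 22, 22, 23, 22, 22, 22, 22, 22, 23, 22, 23, 22] [11, 11, 11, 10, 10, 10, 10, 10, 10, 10, 10, 10, 11, 10, 11, 19, 55, 109, 165, 169, 167, 171, 169, 167, 167, 170, 167, 164]
top [172, 171, 175, 174, 174, 166, 130, 49, 16, 11, 10, 11, 11, 11, 14, 19]
[(0.18, [318.0, 188.7]), (0.168, [318.0, 184.0])] [318.  178.7] [234, 234, 234, 234, 234, 235, 234, 234, 235, 234, 235, 235, 235, 234, 234, 235, 235, 234, 234, 234, 234, 235, 234, 234, 233, 228, 213, 217, 214, 140, 77, 69, 70, 68, 69, 68, 67, 70, 77, 83, 92, 95, 95, 89, 85, 86, 85, 86, 85, 83]
```

The plate edges (columns 201.5 and 433.5 against 202.3 and 433.6 predicted for z = 0.162) and the knob edge (z ≈ 0.180) agree. The lid is home and level with the button up. Now the second press.

play_rows([
  [[0,0,0,0,0,0],[0,0.001,0,0,0,0],[0,0.001,0,0,0,0],[0,0.001,0.005,0,0,0],[0,0.001,0.012,0,0,0],[0,0.001,0.02,0,0,0],[0,0.001,0.027,0,0,0],[0,0.001,0.03,0,0,0]],
])

```text
time_s: 26.87
position: [0.5614, -0.2003, 0.1798]
tcp_rot: [[0.353, 0.936, -0.003], [0.936, -0.353, 0.002], [0.001, -0.003, -1.0]]
force: [0.2, 0.7, 0.5]
opening: 0.004
grasp_force: 0.0
```

play_rows([
  [[0,0,0.001,0,0,0],[0,0,0.003,0,0,0],[0,0,0.005,0,0,0],[0,0,0.007,0,0,0],[0,0,0.009,0,0,0],[0,0,0.009,0,0,0]],
])

```text
time_s: 27.37
position: [0.5626, -0.201, 0.1729]
tcp_rot: [[0.353, 0.936, 0.001], [0.936, -0.353, -0.0], [-0.0, 0.001, -1.0]]
force: [-0.0, -1.0, 3.1]
opening: 0.006
grasp_force: 1.5
```

play_rows([
  [[0,0,0.0015,0,0,0],[0,0,0.003,0,0,0],[0,0,0.0045,0,0,0],[0,0,0.006,0,0,0],[0,0,0.0075,0,0,0],[0,0,0.009,0,0,0],[0,0,0.0105,0,0,0],[0,0,0.0105,0,0,0]],
])

```text
time_s: 28.03
position: [0.5626, -0.2009, 0.1623]
tcp_rot: [[0.353, 0.936, 0.001], [0.936, -0.353, -0.0], [-0.0, 0.001, -1.0]]
force: [-1.1, 1.2, 5.0]
opening: 0.011
grasp_force: 2.9
```

play_rows([
  [[0,0,0.001,0,0,0],[0,0,0.002,0,0,0],[0,0,0.003,0,0,0],[0,0,0.004,0,0,0],[0,0,0.004,0,0,0]],
])

```text
time_s: 28.45
position: [0.5626, -0.201, 0.1586]
tcp_rot: [[0.353, 0.936, 0.001], [0.936, -0.353, -0.0], [-0.0, 0.001, -1.0]]
force: [-1.2, 0.5, 7.4]
opening: 0.008
grasp_force: 3.4
```

play_rows([
  [[0,0,0.001,0,0,0],[0,0,0.002,0,0,0],[0,0,0.0025,0,0,0],[0,0,0.0025,0,0,0]],
])

```text
time_s: 28.78
position: [0.5627, -0.201, 0.1564]
tcp_rot: [[0.353, 0.936, 0.001], [0.936, -0.353, -0.001], [-0.0, 0.001, -1.0]]
force: [-0.9, -0.1, 7.9]
opening: 0.004
grasp_force: 3.8
```

play_rows([
  [[0,0,0.0005,0,0,0],[0,0,0.001,0,0,0],[0,0,0.001,0,0,0]],
])

```text
time_s: 29.03
position: [0.5627, -0.201, 0.1555]
tcp_rot: [[0.353, 0.936, 0.001], [0.936, -0.353, -0.001], [-0.0, 0.001, -1.0]]
force: [-0.4, 0.6, 7.8]
opening: 0.004
grasp_force: 4.1
```

play_rows([
  [[0,0,0.0004,0,0,0],[0,0,0.0006,0,0,0],[0,0,0.0006,0,0,0]],
])

```text
time_s: 29.28
position: [0.5627, -0.201, 0.155]
tcp_rot: [[0.353, 0.936, 0.001], [0.936, -0.353, -0.001], [-0.0, 0.001, -1.0]]
force: [-1.7, 1.2, 8.8]
opening: 0.008
grasp_force: 4.2
```

play_rows([
  [[0,0,0.0003,0,0,0],[0,0,0.0005,0,0,0],[0,0,0.0005,0,0,0]],
])

```text
time_s: 29.53
position: [0.5627, -0.201, 0.1546]
tcp_rot: [[0.353, 0.936, 0.001], [0.936, -0.353, -0.001], [-0.0, 0.001, -1.0]]
force: [-2.1, 0.7, 8.5]
opening: 0.003
grasp_force: 4.6
```

play_rows([
  [[0,0,0.0003,0,0,0],[0,0,0.0005,0,0,0],[0,0,0.0005,0,0,0]],
])

```text
time_s: 29.78
position: [0.5627, -0.201, 0.1545]
tcp_rot: [[0.353, 0.936, 0.001], [0.936, -0.353, -0.001], [-0.0, 0.001, -1.0]]
force: [-1.5, 2.0, 10.5]
opening: 0.002
grasp_force: 5.5
```

play_rows([
  [[0,0,0.0003,0,0,0],[0,0,0.0004,0,0,0],[0,0,0.0004,0,0,0]],
])

```text
time_s: 30.03
position: [0.5627, -0.201, 0.1544]
tcp_rot: [[0.353, 0.936, 0.001], [0.936, -0.353, -0.001], [-0.0, 0.001, -1.0]]
force: [-2.4, 1.3, 11.8]
opening: 0.003
grasp_force: 6.2
```

play_rows([
  [[0,0,0.0004,0,0,0],[0,0,0.0004,0,0,0]],
])

```text
time_s: 30.2
position: [0.5627, -0.201, 0.1543]
tcp_rot: [[0.353, 0.936, 0.001], [0.936, -0.353, -0.001], [-0.0, 0.002, -1.0]]
force: [-4.1, 2.8, 14.9]
opening: 0.008
grasp_force: 7.0
```

14.9 N at the stop means it has caught. Lifting straight up and checking.

play_rows([
  [[0,0,-0.004,0,0,0],[0,0,-0.01,0,0,0],[0,0,-0.018,0,0,0],[0,0,-0.028,0,0,0],[0,0,-0.04,0,0,0],[0,0,-0.057,0,0,0],[0,0,-0.057,0,0,0],[0,0,-0.057,0,0,0]],
])

```text
time_s: 30.87
position: [0.5628, -0.2011, 0.2099]
tcp_rot: [[0.353, 0.936, 0.002], [0.936, -0.353, -0.001], [-0.0, 0.002, -1.0]]
force: [0.3, 0.5, -0.1]
opening: 0.002
grasp_force: 0.0
```

play_rows([
  [[0,0,0,0,0,0],[0,0,0,0,0,0],[0,0,0,0,0,0],[0,0,0,0,0,0]],
])

```text
time_s: 31.2
position: [0.5619, -0.2006, 0.2083]
tcp_rot: [[0.353, 0.936, -0.001], [0.936, -0.353, 0.001], [0.0, -0.002, -1.0]]
force: [-0.6, 0.5, -0.3]
opening: 0.007
grasp_force: 0.0
```

```bash
python3 - <<'E'
from h import *
w=snap('wrist','w11.png'); s=bot.read_state(); p,R=s['position'],s['tcp_rot']; print(s['time_s'],p.round(4),s['force'].round(1))
c0=np.array([.5626,-.2009,0]); g=cv2.cvtColor(w['frame'],cv2.COLOR_RGB2GRAY); S=cv2.cvtColor(w['frame'],cv2.COLOR_RGB2HSV)[...,1].astype(int)
print([(z,proj(w,c0+R@[.028,0,0]+[0,0,z]).round(1).tolist()) for z in(.18,.168,.162)],'well',proj(w,c0+R@[.03,0,0]+[0,0,.162]).round(1)); print(170,g[170:200,318].tolist())
for z in(.162,.166): print(z,[proj(w,c0+[0,0,z]+R@[.043,y,0]).round(1).tolist() for y in(-.07,.07)])
y=int(proj(w,c0+[0,0,.162]+R@[.043,0,0])[1]); print(y,'white cols',np.where(S[y]<85)[0][[0,-1]], [int(v) for v in np.flatnonzero(np.diff((S[y]<85).astype(int)))])
for cam in('scene','top'):
    c=snap(cam)
    for n in('lid','button_top','tin','jar','scoop'):
        for r in finder.recognise(cam,n)[:2]: print(cam,n,np.round(r['at'],3),round(r['confidence'],2))
E
```

```text
31.25 [ 0.5621 -0.2007  0.2085] [-0.3 -0.1 -0.5]
[(0.18, [317.2, 190.2]), (0.168, [317.2, 185.4]), (0.162, [317.2, 183.1])] well [317.2 179.9]
170 [235, 234, 235, 235, 235, 235, 231, 219, 204, 185, 118, 72, 69, 69, 76, 98, 116, 133, 145, 146, 134, 108, 99, 105, 120, 127, 135, 131, 106, 92]
0.162 [[200.5, 158.7], [434.0, 158.6]]
0.166 [[198.3, 159.8], [436.2, 159.7]]
158 white cols [200 433] [199, 433]
scene lid [ 0.579 -0.188  0.165] 0.97
scene lid [0.531 0.401 0.039] 0.76
scene button_top [ 0.561 -0.204  0.171] 0.93
scene button_top [0.527 0.402 0.058] 0.8
scene tin [ 0.494 -0.001  0.062] 0.97
scene jar [ 0.787 -0.112  0.081] 0.63
scene scoop [0.821 0.136 0.028] 0.97
top lid [0.514 0.404 0.038] 0.72
top lid [ 0.526 -0.242  0.159] 0.61
top jar [ 0.762 -0.109  0.085] 0.56
top jar [ 0.526 -0.239  0.16 ] 0.43
top scoop [0.822 0.134 0.024] 0.7
top scoop [ 0.764 -0.106  0.086] 0.16
```

The knob's edge at row 185 gives z = 0.168, so the button is locked. The plate sits at z = 0.162, home on the rim. The scoop and jar read where they did in both cameras and the tin matches in the scene view; nothing is being touched.

```bash
python3 -c "
from rig import bot; print(bot.hand_in())"
```

```text
the job is handed in; nothing more can be done
None
```

The small canister is closed: by the last camera measurements the lid is fully home with its button locked down, neither press read above 15 N, the bystanders were left alone, and I handed the job in at about 31 s; no verdict came back.

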